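# Quarter-turn stud into the strut rail

## Robot

A 6-joint arm with a two-finger parallel gripper is mounted at the origin on the work surface. World frame = base frame: x ahead of the robot, y to its left, z up, the work surface at z = 0. Lengths are in m, angles in rad, forces in N, time in s.
With the tool pointing down it reaches from about 0.425 to 0.95 m from the base axis. Payload 3.5 kg.
Tool frame: the origin (TCP) lies at the very end of the fingers, on their centre line; the grasp point (between the pads) lies 19 mm behind it; z points along the fingers, y is the direction in which the jaws open and shut (so a half turn about z gives the same grasp; the last joint's range is limited). The gripper opens to 85 mm and grips with 20 to 120 N. Pads are 22 mm wide; open, the fingers measure 114 mm over their backs; the gripper's body (76 mm by 85 mm) begins 54 mm behind the grasp point. The pads swing forward as they close: fully open they stand 13 mm farther back than shut.
Start: joints at [1.164, 0.286, 1.577, -0, 1.279, -0.15], TCP at [0.171, 0.653, 0.195] pointing down, gripper open.
Joint ranges: [-2.77, 2.77], [-0.9, 2.22], [0.21, 2.48], [-1.53, 4.67], [0.24, 2.81], [-2.84, 2.84]. Speed limits (rad/s): [2.79, 2.79, 3.14, 3.14, 3.14, 3.14].

## Interface

Orientations are given as a unit quaternion [x, y, z, w].
In Python, from plant import get_state, read_camera, sign_off gives the robot as it stands.
- The arm moves only by the tool step_arm, never from a script. Its argument "targets" is a list that holds one entry, the list of rows, each a list of 5 numbers: the opening, from 0 (shut) to 1 (fully open), then the shift along the tool's x, y, z each as a share of 4 cm, from -1 to 1, then the turn about the tool's z as a share of 5 degrees, from -1 to 1. A call has 1 to 10 rows; each row shifts and turns the commanded pose from where the row before left it, along the tool's axes as they then stand; what a row does not reach is not made up. A row lasts 1/12 s, in which the tool goes at most 41.7 mm and 7.16 degrees, less where a joint would pass 70% of its speed; a pose out of reach is approached as far as the arm can. A call with a number of a shift or a turn outside -1 to 1 is refused whole. A call with a gripper value outside its range is refused whole. The fingers move at their own pace and stop on an object; "squeeze" is the grip in N (left out, the last holds). Time passes only in rows, so rows that do not move let the fingers close. It gives the time, the measured TCP pose, the force and the opening at its end, in the units of the state.
- get_state(): the state, without advancing time (a new reading comes with each control period).
- read_camera(name): name is "scene" or "side" or "wrist"; returns a dict with "pixels" (384x512x3 uint8, red, green, blue), "range_z" (384x512 float32, m along the optical axis (not along the pixel's ray), 0 where there is no reading), "mtx" (3x3 intrinsics, pixels), "rvec" (rotation vector, rad) and "tvec" (3), from world to camera coordinates, as OpenCV has them. Camera axes: x right, y down, z forward; pixel columns grow to the right and rows downward; lengths in m; the calibration is good to about 2 mm. A picture is of the moment at which its call begins.
- sign_off(): hands the job in, once; it reports no verdict.
The state is a dict: "time": time; "qpos": joint angles; "dq": joint speeds; "joint_efforts": joint torques, N m; "eef_pos": TCP position; "tcp_rot": TCP orientation; "contact_force": force on the tool from outside, world axes, zero at the start; "wrist_torque": the same for the moment, N m; "opening": opening from 0.0 (shut) to 1.0 (fully open).
Only numpy, scipy, OpenCV 4.12 (cv2) and the standard library are available. Lean on these libraries where they do the work, as an engineer would, in place of code of your own. Each camera call takes 0.05 s, during which the arm holds its last target.

## Task

The column rest on the strut rail is held by only one quarter-turn stud. Take the loose stud, press its hammer head down through the empty slot in the rest's foot against the spring, turn it clockwise as far as it goes and let it spring up, so that it is caught under the strut's lips and stands there like the other one. Work by feel, without forcing anything, and leave the other parts on the bench where they are.

Things in the scene. Friction and masses are not known exactly. Their poses are not given: they have to be found in the camera images.
- stud_grip (a point): Loose quarter-turn stud, 84 mm tall, 185 g, standing on the bench on its hammer head. This point: centre of its black thumb grip, 72 mm above the head's underside. The grip is a block 14 mm thick (along x), 32 mm wide (y), 24 mm high; below it a round spring sleeve, 21 mm across, reaches down to 28 mm above the head's underside. z is up along the stud.
- stud_spring (a point): On the stud's axis, 11 mm above the head's underside, where the underside of its captive washer (38 mm across, 3 mm thick) rests while the spring is free. The washer slides up the stud by 14 mm at most; the spring holds it down with 3 N at rest and 0.8 N more per mm.
- stud_foot (a point): Centre of the head's underside (axes: the grip's). Steel head 34.6 x 20 mm, 8.5 mm high, two opposite corners cut away, two 2.5 mm deep grooves across its top. Its long side lies only roughly along the grip's y: the grip was locked on the thread where it stopped, up to 29 degrees to either side; that angle is not measured. The head does not turn on the stud.
- slot (a point): Centre of the empty slot, level with the foot plate's top, 25 mm above the bench. Slot 22 mm wide (x), 44 mm long (y); y runs along the rail towards the saddle and the other stud. The foot plate is 4 mm thick, 41 mm wide. The stud caught as it should be has its grip's centre 55 mm above this point.
- rail: Fixed shallow steel strut, 41 wide (x), 21 high, from y = -70 to 230 mm; origin on the bench under the slot's centre. Inside 36 mm wide, floor 2.5 mm above the bench. Its lips, 22 mm apart, line up with the slot; their lower edges are 14 mm above the bench. Saddle at y = 48 to 112 mm, top 50 mm above the bench. Lips are thin: never load the rail with more than 60 N.
- lip_gap (a point): Between the lips' lower edges, 11 mm under the slot's centre. The head is free to turn only with its underside 8.5 to 11.5 mm below this point (spring 10 to 12 N), where it meets the floor. Seen from above it turns clockwise about 94 degrees from lying along the slot, then stops on the walls; the other way it jams at 34. Let up, its grooves seat on the lips, underside 6 mm below.
- other_grip (a point): Centre of the thumb grip of the other, identical stud, fixed and already caught in the foot's second slot, 160 mm along the rail (y) from the empty slot, 80 mm above the bench.
- ferrule: Bystander: plain stainless ring, 64 mm across, 28 mm high, 52 mm bore, lying on the bench; origin at the centre of its underside.
- cap: Bystander: domed stainless end cap, 64 mm across, 22 mm high, lying on the bench; origin at the centre of its underside.
- clamp: Bystander: stainless pipe clamp ring, 80 mm across, with a bolt and wing nut at one side (+x), 14 mm high, lying on the bench; origin at the ring's centre, on the underside.

How it is judged:
At the end, for the whole second after the job is handed in: The stud stands upright (within 4.5 degrees) in the empty slot, within 9 mm of its centre, sprung up and caught under the lips: grip's centre 53.8 to 56.6 mm above the foot plate's top (caught is 55; unturned it stands higher, part turned lower), untouched by the robot (z of stud_grip in the frame of slot between 0.0538 and 0.0566 m and horizontal distance between stud_grip and slot below 0.009 m and angle between stud_grip's own z axis and vertical below 0.08 rad).
It fails at once if the strut rail or what stands on it is pushed with more than 60 N (contact force between rail and anything else above 60 N).
It fails at once if the ferrule, end cap or pipe clamp is moved by more than 15 mm (distance of any of ferrule, cap, clamp from where it was at the start of the episode above 0.015 m).
It also fails if it takes over 72 s, if anything falls off the work surface, if the arm or the gripper's body presses on something with over 40 N, if the wrist force passes 120 N, or if a joint passes its speed limit or range.

## Working session

There is one attempt and no reset: what is moved stays moved. The work goes in short steps, Python scripts to look and compute and a tool call to move; the robot and the scene stay as the last step left them, time stands still between calls to the robot, and variables do not carry over. Pictures are saved under pics/ and viewed, and the job is handed in when it is done.

Besides the shell and the picture viewer there is one more tool, called by a JSON object that holds its "name" and its "arguments". step_arm: Moves the arm, as the interface text tells. Shift numbers are shares of 4 cm and turn numbers shares of 5 degrees, none past 1 either way. Its arguments: {"type":"object","properties":{"targets":{"type":"array"},"squeeze":{"type":"number"}},"required":["targets"]}

```bash
ls; mkdir -p pics; cat > h.py <<'E'
import numpy as np, cv2
from plant import get_state, read_camera, sign_off
def cam(n):
    c=read_camera(n); R,_=cv2.Rodrigues(np.array(c['rvec'],float)); c['R']=R; c['t']=np.array(c['tvec'],float).reshape(3); np.savez(f'{n}.npz',**{k:np.array(v) for k,v in c.items()}); return c
def load(n): return dict(np.load(f'{n}.npz'))
def cloud(c):
    z=c['range_z'].astype(float); v,u=np.mgrid[0:z.shape[0],0:z.shape[1]]
    K=np.array(c['mtx']); p=np.stack([(u-K[0,2])/K[0,0]*z,(v-K[1,2])/K[1,1]*z,z],-1)
    w=(p-c['t'])@c['R']; w[z==0]=np.nan; return w
def planept(c,u,v,h):
    K=np.array(c['mtx']); d=c['R'].T@np.array([(u-K[0,2])/K[0,0],(v-K[1,2])/K[1,1],1]); o=-c['R'].T@c['t']; return o+d*(h-o[2])/d[2]
def proj(c,P):
    p=c['R']@np.array(P)+c['t']; p=np.array(c['mtx'])@p; return p[:2]/p[2]
def save(c,name,crop=None,s=1):
    im=c['pixels'][:,:,::-1]
    if crop: u0,v0,u1,v1=crop; im=im[v0:v1,u0:u1]
    im=cv2.resize(im,None,fx=s,fy=s,interpolation=cv2.INTER_CUBIC); cv2.imwrite('pics/'+name,im)
E
python3 - <<'E'
from h import *
print(get_state())
for n in('scene','side','wrist'):
    c=cam(n); save(c,n+'0.png'); print(n,c['mtx'],-c['R'].T@c['t'],c['R'])
E
```

```text
pics
{'time': 0.0, 'qpos': array([ 1.16397848e+00,  2.87166620e-01,  1.57820226e+00, -1.61453689e-06,
        1.27860224e+00, -1.49972275e-01]), 'dq': array([-0.00010998,  0.00047679,  0.00154307,  0.00137316,  0.00084906,
       -0.00066387]), 'joint_efforts': array([-1.18051314e-03, -4.05981553e+01, -2.92622888e+01, -1.76750614e-04,
        5.88117764e-03,  3.98229759e-06]), 'eef_pos': array([0.17112308, 0.65216984, 0.19383298]), 'tcp_rot': array([ 1.28069753e-01,  9.91764450e-01, -1.14365605e-03, -3.26073165e-04]), 'contact_force': array([-0.0439148 ,  0.07186543, -0.27294807]), 'wrist_torque': array([-0.08267882, -0.00360122, -0.01369637]), 'opening': 1.0007027843909977}
scene [[448.20936733   0.         253.24066981]
 [  0.         448.20936733 191.21679117]
 [  0.           0.           1.        ]] [0.98191555 0.35812758 0.7409622 ] [[-0.70043941  0.71364857 -0.00950518]
 [ 0.54959906  0.53083415 -0.64510153]
 [-0.45533011 -0.45707857 -0.76403774]]
side [[451.69139221   0.         252.81443147]
 [  0.         451.69139221 193.22155347]
 [  0.           0.           1.        ]] [ 0.04742363 -0.60585297  0.93378854] [[ 0.6999027  -0.71420576 -0.00680665]
 [-0.52394295 -0.50692687 -0.68447713]
 [ 0.48540704  0.48263369 -0.72900256]]
wrist [[283.35312566   0.         256.40181828]
 [  0.         283.35312566 190.85024141]
 [  0.           0.           1.        ]] [0.09684737 0.67195449 0.37409163] [[ 0.25479121  0.96699474 -0.00161847]
 [ 0.92167644 -0.24234334  0.30295583]
 [ 0.29256447 -0.0786822  -0.95300322]]
```

View pics/scene0.png

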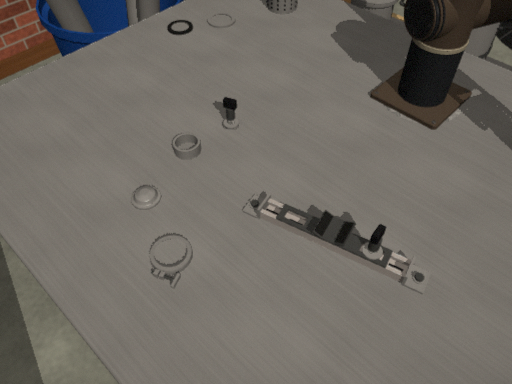

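View pics/side0.png

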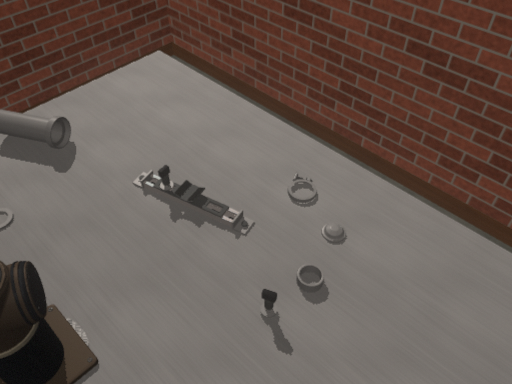

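View pics/wrist0.png

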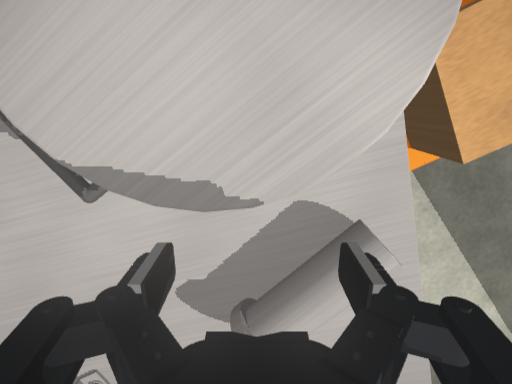

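```bash
python3 - <<'E'
from h import *
c=load('scene'); save(c,'s1.png',(200,80,260,140),10); save(c,'s2.png',(230,180,440,300),3.8)
w=cloud(c)
for n,(u,v) in dict(studgrip=(229,102),other=(377,236),ferr=(187,142),slot=(294,217),endA=(255,203),endB=(418,277),sad=(336,229)).items(): print(n,w[v,u].round(4))
d=load('side'); save(d,'d1.png',(240,260,340,350),7); save(d,'d2.png',(125,155,265,240),5.7)
w=cloud(d)
for n,(u,v) in dict(studgrip=(269,296),other=(166,172),ferr=(311,268)).items(): print(n,w[v,u].round(4))
e=load('wrist');w=cloud(e)
for (u,v) in [(250,100),(40,200),(300,280),(250,250),(480,80)]: print(w[v,u].round(3))
E
```

```text
studgrip [ 0.4338 -0.2675  0.0802]
other [0.5163 0.1958 0.0893]
ferr [ 0.5397 -0.308  -0.0013]
slot [ 5.315e-01  2.390e-02 -2.000e-04]
endA [ 0.5678 -0.0529  0.0119]
endB [0.4846 0.2819 0.0118]
sad [0.5205 0.1177 0.038 ]
studgrip [ 0.4237 -0.2773  0.0828]
other [0.5081 0.1838 0.0806]
ferr [ 0.5768 -0.2737  0.0206]
[0.095 0.668 0.208]
[0.147 0.345 0.001]
[0.32  0.67  0.067]
[0.298 0.608 0.   ]
[ 0.185  1.186 -0.334]
```

View pics/s1.png

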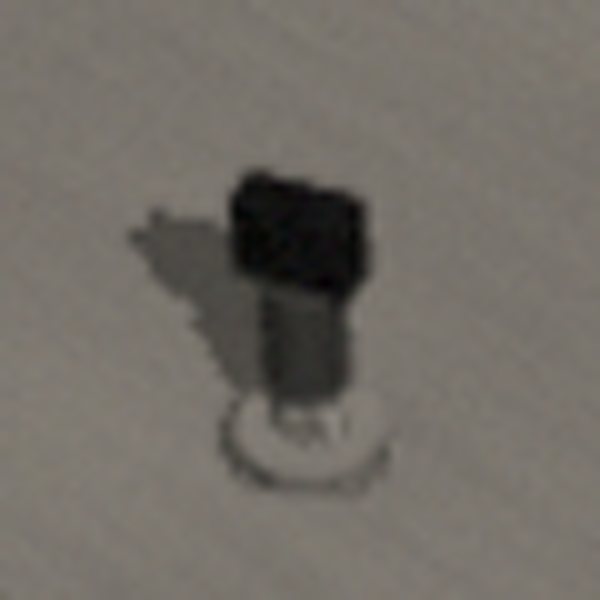

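View pics/s2.png

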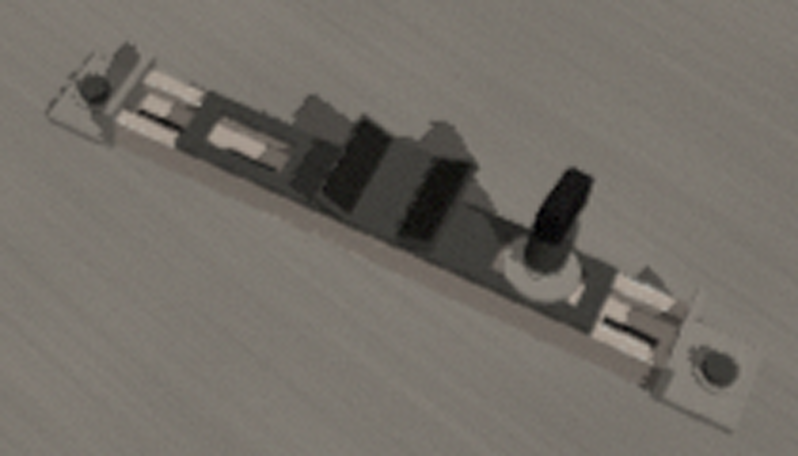

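View pics/d1.png

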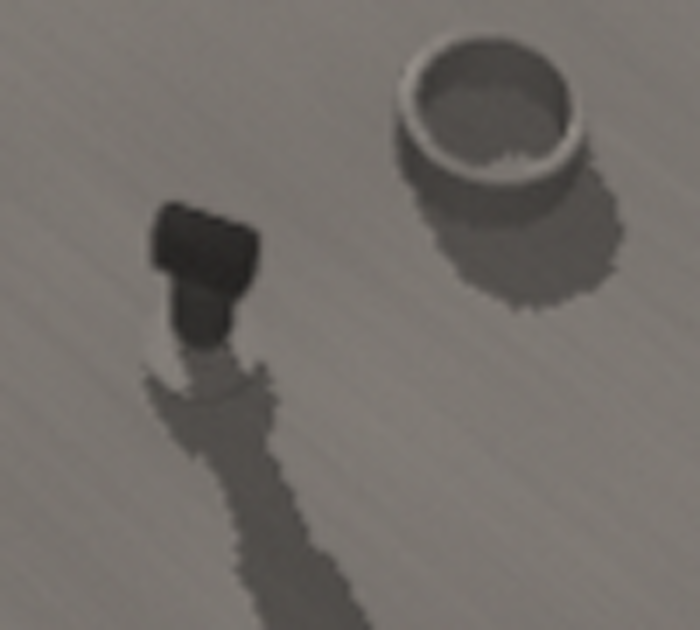

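View pics/d2.png

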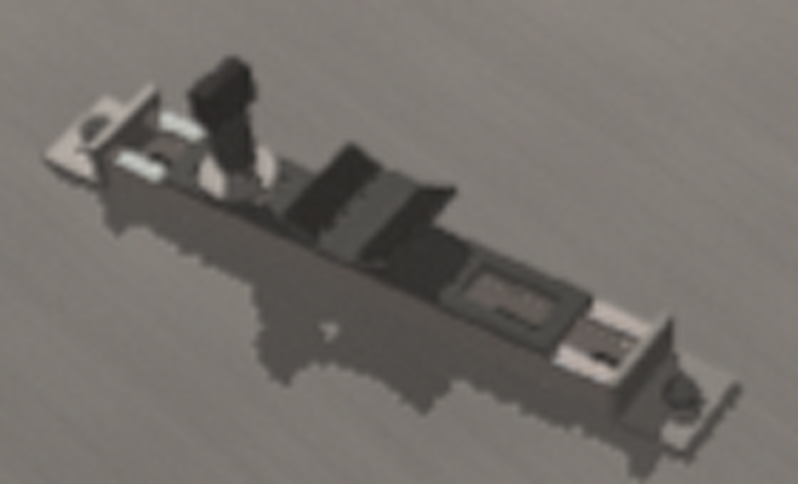

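```bash
python3 - <<'E'
from h import *
e=load('wrist');w=cloud(e)
for v in range(10,384,40):
  print(v,[tuple(w[v,u].round(2)) for u in range(20,512,80)])
d=load('side');w=cloud(d)
for u,v in[(20,125),(60,130),(5,215),(40,150)]: print(w[v,u].round(3))
from scipy.spatial.transform import Rotation as R
print(R.from_quat(get_state()['tcp_rot']).as_matrix().round(3))
E
```

```text
10 [(np.float64(0.02), np.float64(0.57), np.float64(0.21)), (np.float64(0.03), np.float64(0.61), np.float64(0.21)), (np.float64(0.04), np.float64(0.65), np.float64(0.21)), (np.float64(0.05), np.float64(0.68), np.float64(0.21)), (np.float64(0.07), np.float64(0.72), np.float64(0.21)), (np.float64(0.08), np.float64(0.76), np.float64(0.21)), (np.float64(0.05), np.float64(1.23), np.float64(-0.33))]
50 [(np.float64(0.04), np.float64(0.56), np.float64(0.21)), (np.float64(0.05), np.float64(0.6), np.float64(0.21)), (np.float64(0.06), np.float64(0.64), np.float64(0.21)), (np.float64(0.07), np.float64(0.68), np.float64(0.21)), (np.float64(0.08), np.float64(0.72), np.float64(0.21)), (np.float64(0.09), np.float64(0.76), np.float64(0.21)), (np.float64(0.13), np.float64(1.23), np.float64(-0.33))]
90 [(np.float64(0.06), np.float64(0.55), np.float64(0.21)), (np.float64(0.07), np.float64(0.59), np.float64(0.21)), (np.float64(0.08), np.float64(0.63), np.float64(0.21)), (np.float64(0.09), np.float64(0.68), np.float64(0.21)), (np.float64(0.1), np.float64(0.72), np.float64(0.21)), (np.float64(0.18), np.fl
[... 2303 characters left out ...]
), np.float64(0.71), np.float64(0.0)), (np.float64(0.18), np.float64(0.71), np.float64(0.3)), (np.float64(0.18), np.float64(0.73), np.float64(0.31))]
370 [(np.float64(0.15), np.float64(0.6), np.float64(0.32)), (np.float64(0.46), np.float64(0.3), np.float64(0.0)), (np.float64(0.15), np.float64(0.64), np.float64(0.33)), (np.float64(0.16), np.float64(0.66), np.float64(0.32)), (np.float64(0.16), np.float64(0.68), np.float64(0.32)), (np.float64(0.6), np.float64(0.83), np.float64(0.0)), (np.float64(0.18), np.float64(0.71), np.float64(0.32))]
[0.329 0.674 0.075]
[0.419 0.622 0.032]
[ 0.141  0.442 -0.001]
[ 0.339  0.622 -0.001]
[[-0.967  0.254 -0.001]
 [ 0.254  0.967 -0.002]
 [ 0.    -0.002 -1.   ]]
```

{"name": "step_arm", "arguments": {"targets": [[[1,0,0,-1,0],[1,-0.3,0,-0.7,0],[1,-0.72,-0.69,0,0],[1,-0.72,-0.69,0,0],[1,-0.72,-0.69,0,0],[1,-0.72,-0.69,0,0],[1,-0.72,-0.69,0,0],[1,-0.72,-0.69,0,0],[1,-0.72,-0.69,0,0],[1,-0.72,-0.69,0,0]]]}}

```text
time: 0.98
eef_pos: [0.3501, 0.3759, 0.2629]
tcp_rot: [0.128, 0.992, -0.0, -0.0]
contact_force: [1.9, 1.0, 0.2]
opening: 0.998
```

{"name": "step_arm", "arguments": {"targets": [[[1,-0.72,-0.69,0,0],[1,-0.72,-0.69,0,0],[1,-0.72,-0.69,0,0],[1,-0.72,-0.69,0,0],[1,-0.72,-0.69,0,0],[1,-0.72,-0.69,0,0],[1,-0.72,-0.69,0,0],[1,-0.72,-0.69,0,0],[1,-0.4,-0.69,0,0],[1,0,0,0,0]]]}}

```text
time: 1.82
eef_pos: [0.5263, 0.0699, 0.2625]
tcp_rot: [0.131, 0.991, -0.001, -0.0]
contact_force: [1.3, 0.5, 0.7]
opening: 0.996
```

```bash
python3 - <<'E'
from h import *
print(get_state()['eef_pos'])
c=cam('wrist'); save(c,'w1.png',None,1.5)
E
```

```text
[0.52632317 0.06993587 0.26254135]
```

View pics/w1.png

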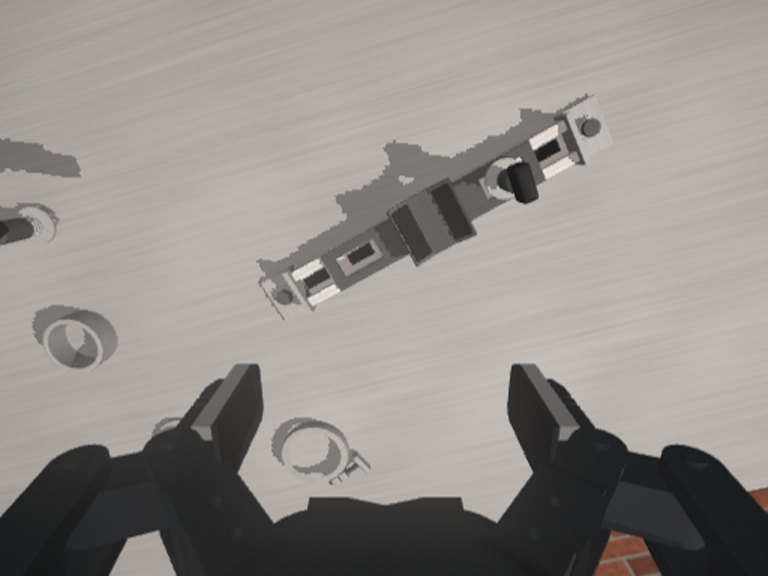

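```bash
python3 - <<'E'
from h import *
c=load('wrist'); save(c,'w1c.png',(165,50,415,220),3.2); save(c,'w1d.png',(205,145,275,195),11)
E
```

```text
(no output)
```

View pics/w1c.png

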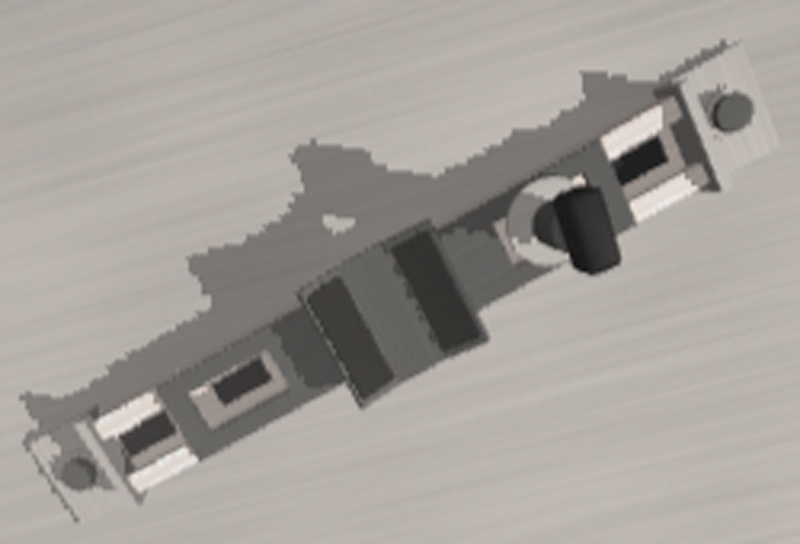

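View pics/w1d.png

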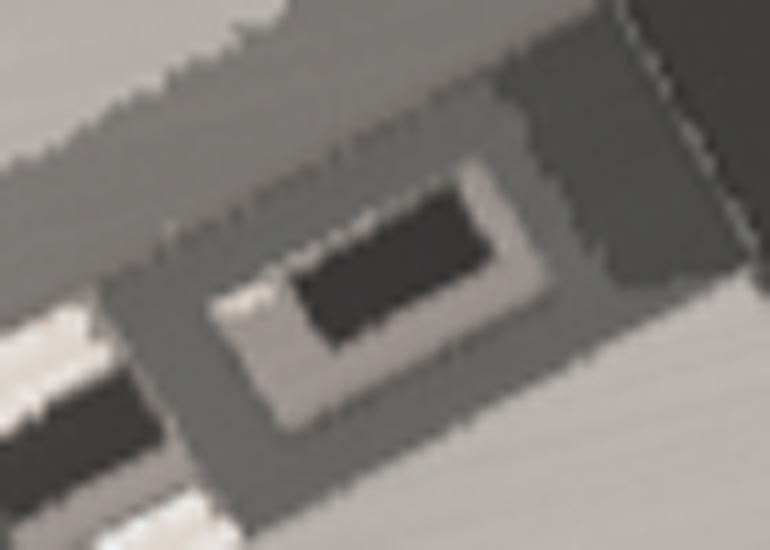

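```bash
python3 - <<'E'
from h import *
c=load('wrist')
P=[planept(c,205+(x)/11-.5+.5/11,145+y/11-.5+.5/11,.025) for x,y in [(210,303),(478,160),(552,280),(292,430)]]
P=np.array(P); print(P.round(4)); print('ctr',P.mean(0))
a=P[1]-P[0];b=P[2]-P[3];e=P[3]-P[0];f=P[2]-P[1]
print([np.linalg.norm(x)*1e3 for x in(a,b,e,f)],[np.degrees(np.arctan2(x[1],x[0])) for x in(a,b,e,f)])
# rail long edge foot plate: left corner (247,535) -> saddle near (750,265)
# bolts heads
for n,(x,y),h in [('boltA',(78,473),.012),('boltB',(732,112),.012)]:
  print(n,planept(c,165+x/3.2-.35,50+y/3.2-.35,h))
for n,z in(('scene',.025),('side',.025)):
  d=load(n); print(n,proj(d,P.mean(0)), [proj(d,p).round(1) for p in P])
w=cloud(c); print(w[163:180:8,200:280:10,2].round(3))
E
```

```text
[[0.5385 0.0146 0.025 ]
 [0.5289 0.0556 0.025 ]
 [0.5476 0.061  0.025 ]
 [0.5589 0.0203 0.025 ]]
ctr [0.54349953 0.03787862 0.025     ]
[np.float64(42.133718769895054), np.float64(42.187660819035194), np.float64(21.169989591114813), np.float64(19.478015906749565)] [np.float64(103.19549764164621), np.float64(105.49743175340639), np.float64(15.58637389490347), np.float64(15.852789786692556)]
boltA [ 0.56683032 -0.05381526  0.012     ]
boltB [0.48172543 0.2833926  0.012     ]
scene [296.07482783 216.77163008] [array([289. , 208.9]), array([307.7, 217.5]), array([303.6, 224.5]), array([284.3, 216.3])]
side [213.23873961 206.54340799] [array([217.7, 212.1]), array([204.8, 206. ]), array([208.7, 201.3]), array([221.9, 206.9])]
[[0.003 0.002 0.001 0.028 0.025 0.004 0.027 0.046]
 [0.001 0.008 0.027 0.004 0.005 0.003 0.026 0.002]
 [0.022 0.022 0.026 0.003 0.021 0.025 0.002 0.001]]
```

{"name": "step_arm", "arguments": {"targets": [[[1,0.1,-0.98,0,0],[1,0,-0.98,0,0],[1,0,-0.98,0,0],[1,0,-0.98,0,0],[1,0,-0.98,0,0],[1,0,-0.98,0,0],[1,0,-0.98,0,0],[1,0,-0.98,0,0],[1,0,-0.98,0.5,0],[1,0,0,0.5,0]]]}}

```text
time: 2.7
eef_pos: [0.4316, -0.2682, 0.2256]
tcp_rot: [0.13, 0.991, -0.002, 0.002]
contact_force: [0.2, -0.6, 0.0]
opening: 1.003
```

```bash
python3 - <<'E'
from h import *
print(get_state()['eef_pos'])
c=cam('wrist'); save(c,'w2.png',(130,80,390,275),3)
E
```

```text
[ 0.43158874 -0.26819792  0.22559666]
```

View pics/w2.png

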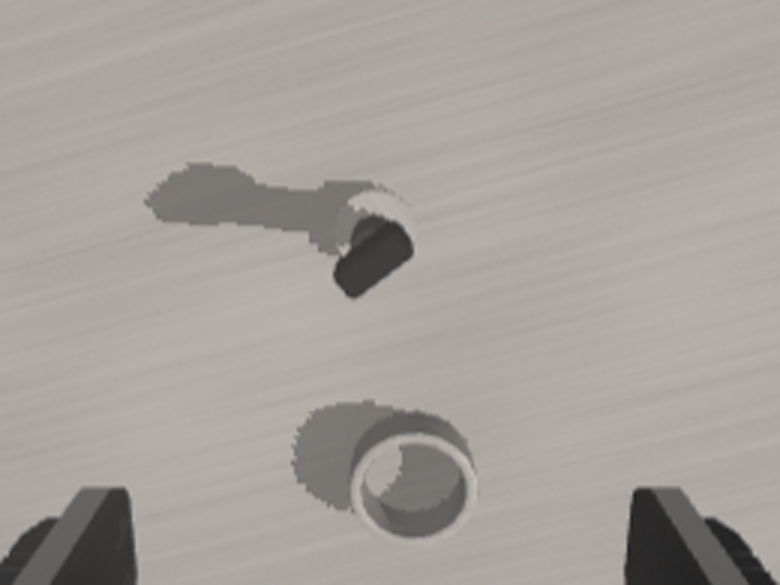

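```bash
python3 - <<'E'
from h import *
c=load('wrist'); save(c,'w2c.png',(230,135,280,185),12)
w=cloud(c); 
m=(w[...,2]>.078)&(w[...,2]<.1)&(abs(w[...,0]-.43)<.05)&(abs(w[...,1]+.27)<.05)
p=w[m]; print(m.sum(),p.mean(0),p[:,2].min(),p[:,2].max(),np.median(p[:,2]))
r=cv2.minAreaRect((p[:,:2]*1e3).astype(np.float32)); print(r)
v,u=np.nonzero(m); print(u.min(),u.max(),v.min(),v.max())
for n in('scene','side'):
  c=load(n); w=cloud(c)
  m=(w[...,2]>.066)&(w[...,2]<.1)&(abs(w[...,0]-.43)<.05)&(abs(w[...,1]+.27)<.05)
  p=w[m]; print(n,m.sum(),p.mean(0).round(4),p.min(0),p.max(0))
E
```

```text
331 [ 0.42744977 -0.27062602  0.08460589] 0.07805497496647816 0.0870246912114295 0.08495642978542792
((428.2935791015625, -270.98614501953125), (13.975558280944824, 31.960792541503906), 23.01148223876953)
241 267 155 178
scene 121 [ 0.4314 -0.2683  0.0774] [ 0.4193695  -0.28470415  0.06665502] [ 0.44067343 -0.25339095  0.0848911 ]
side 141 [ 0.4266 -0.2734  0.0793] [ 0.41619609 -0.28821051  0.06631143] [ 0.44016432 -0.25537831  0.08677166]
```

View pics/w2c.png

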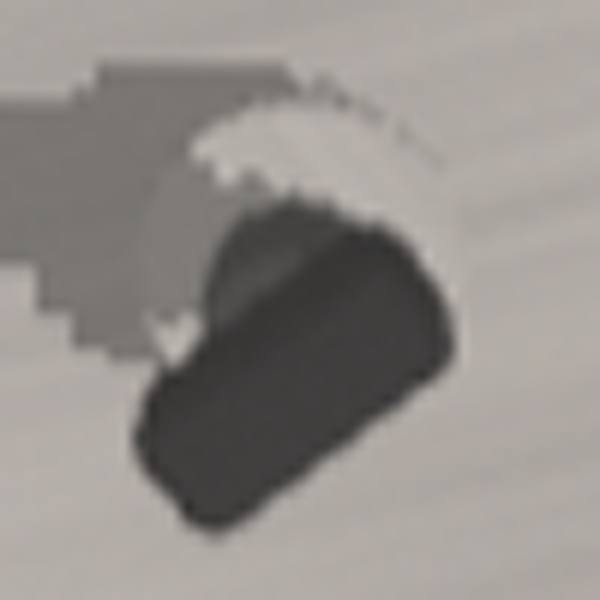

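{"name": "step_arm", "arguments": {"targets": [[[1,0,0,0.2,1],[1,0,0,0.2,1],[1,0,0,0.2,1],[1,0,0,0.2,1],[1,0,0,0.2,1],[1,0,0,0.2,1],[1,0,0,0.2,1],[1,0,0,0.2,1],[1,0,0,0.2,1],[1,0,0,0.2,1]]]}}

```text
time: 3.58
eef_pos: [0.4327, -0.2613, 0.1443]
tcp_rot: [0.536, 0.844, 0.0, -0.0]
contact_force: [-0.6, 1.0, 0.1]
opening: 1.002
```

{"name": "step_arm", "arguments": {"targets": [[[1,0,0,0,0.4],[1,0,0,0,0],[1,0,0,0,0]]]}}

```text
time: 3.83
eef_pos: [0.4326, -0.262, 0.1446]
tcp_rot: [0.549, 0.836, 0.0, 0.0]
contact_force: [0.3, -0.5, 0.6]
opening: 0.999
```

```bash
cat >> h.py <<'E'
from scipy.spatial.transform import Rotation as Rot
def st():
    s=get_state(); M=Rot.from_quat(s['tcp_rot']).as_matrix(); return s,M,np.degrees(np.arctan2(M[1,0],M[0,0]))
E
python3 - <<'E'
from h import *
s,M,psi=st(); print(s['eef_pos'],psi,s['qpos'].round(3))
c=cam('wrist'); save(c,'w3.png',None,1.5)
w=cloud(c)
m=(w[...,2]>.078)&(w[...,2]<.1)&(abs(w[...,0]-.43)<.03)&(abs(w[...,1]+.27)<.03)
p=w[m]; print(m.sum(),p.mean(0),np.median(p[:,2]),cv2.minAreaRect((p[:,:2]*1e3).astype(np.float32)))
for P in((.4283,-.2710,.062),): print('tool shift/4cm',M.T@(np.array(P)-s['eef_pos'])/.04)
E
```

```text
[ 0.43263783 -0.26195295  0.14462176] 113.45965773810738 [-0.746 -0.042  2.034  0.     1.15  -1.155]
510 [ 0.4281111  -0.26934926  0.08477658] 0.0849806870357662 ((428.4971618652344, -270.53936767578125), (12.773842811584473, 31.749221801757812), 23.30091094970703)
tool shift/4cm [-0.16469697 -0.19023673  2.06544731]
```

View pics/w3.png

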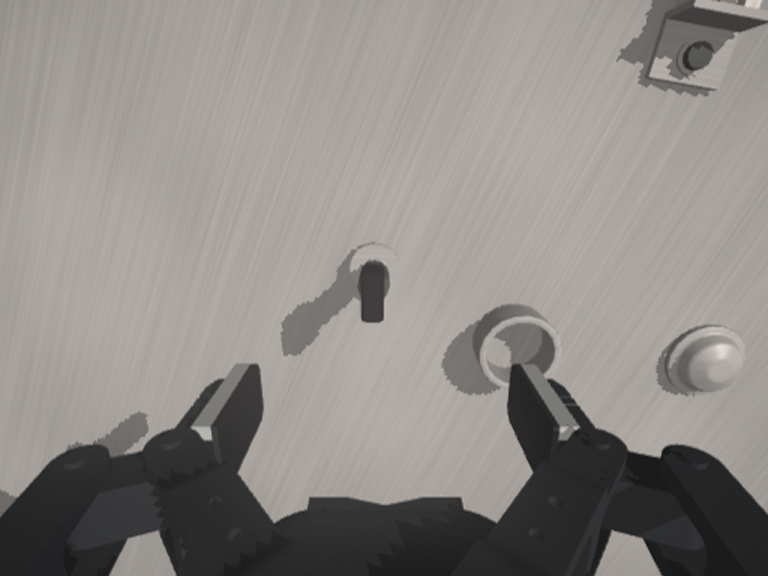

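{"name": "step_arm", "arguments": {"targets": [[[1,-0.16,-0.19,0,0],[1,0,0,0.6,0],[1,0,0,0.6,0],[1,0,0,0.5,0],[1,0,0,0.36,0],[1,0,0,0,0]]], "squeeze": 60}}

```text
time: 4.38
eef_pos: [0.4254, -0.2707, 0.0587]
tcp_rot: [0.55, 0.835, 0.001, -0.003]
contact_force: [-0.4, 0.2, -0.5]
opening: 0.996
```

```bash
python3 - <<'E'
from h import *
s,M,psi=st(); print(s['eef_pos'],psi,s['contact_force'])
print('tool shift/4cm',M.T@(np.array((.4284,-.2708,.062))-s['eef_pos'])/.04)
c=cam('wrist'); save(c,'w4.png',None,1.5)
E
```

```text
[ 0.42539355 -0.27074812  0.05867834] 113.29250607037379 [-0.38995107  0.21032464 -0.53466636]
tool shift/4cm [-0.03040759  0.06830082 -0.08340962]
```

View pics/w4.png

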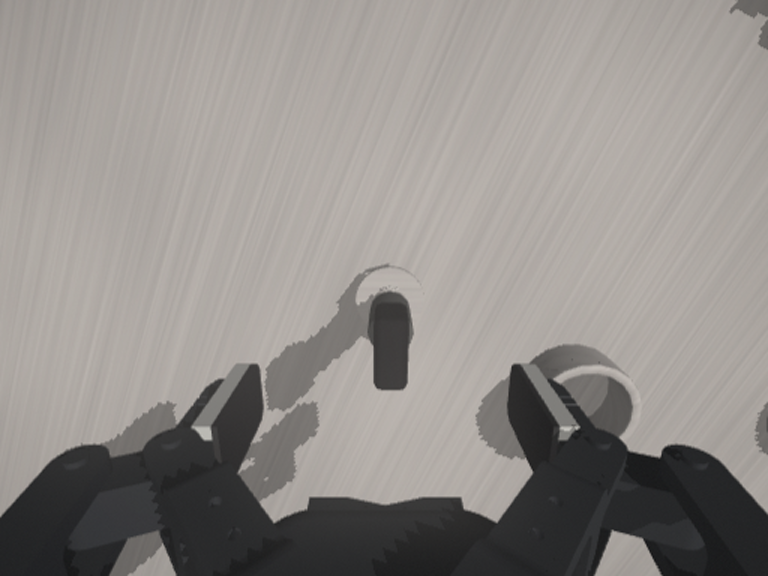

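{"name": "step_arm", "arguments": {"targets": [[[1,-0.03,0.06,-0.09,0],[1,0,0,0,0],[0,0,0,0,0],[0,0,0,0,0],[0,0,0,0,0],[0,0,0,0,0],[0,0,0,0,0],[0,0,0,0,0],[0,0,0,0,0]]], "squeeze": 60}}

```text
time: 5.18
eef_pos: [0.4303, -0.2723, 0.0655]
tcp_rot: [0.55, 0.835, 0.0, -0.0]
contact_force: [0.0, -0.5, 0.3]
opening: 0.008
```

```bash
python3 - <<'E'
from h import *
s,M,psi=st(); print(s['eef_pos'],psi,s['contact_force'],s['opening'])
c=cam('wrist'); save(c,'w5.png',(130,100,390,295),3)
E
```

```text
[ 0.43025127 -0.27228191  0.06545197] 113.28879434354613 [ 0.01520114 -0.48032758  0.32512146] 0.0076557354359366005
```

View pics/w5.png

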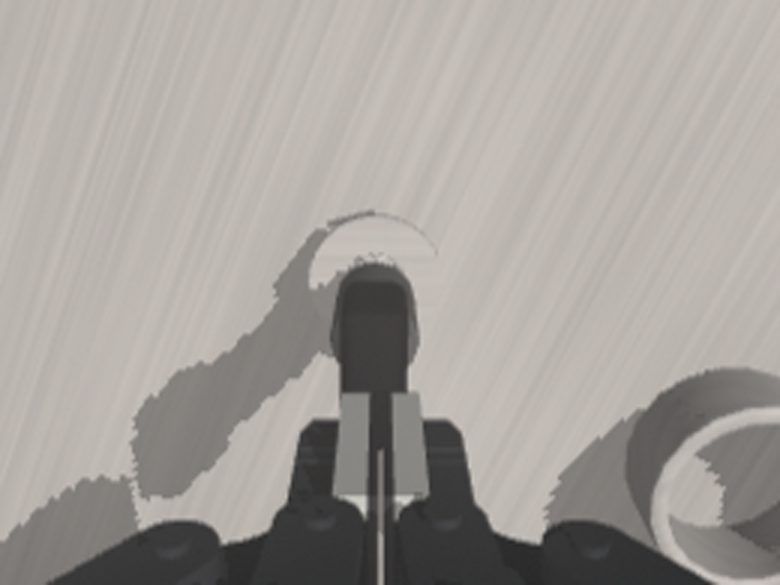

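```bash
python3 - <<'E'
from h import *
s,M,psi=st()
c=load('wrist'); T=s['eef_pos']; print('cam in tool',M.T@(-c['R'].T@c['t']-T), 'axis',M.T@c['R'][2])
print('TCP px',proj(c,T),'crop',(proj(c,T)-[130,100])*3)
for h in(0,.019,.04): print(h,(proj(c,T-M[:,2]*h)-[130,100])*3)
w=cloud(c)
m=(w[...,2]>.075)&(w[...,2]<.09)&(abs(w[...,0]-.43)<.04)&(abs(w[...,1]+.27)<.04)
v,u=np.nonzero(m);p=w[m];print(m.sum(),p.mean(0),p.min(0),p.max(0))
for x,y in [(374,300),(374,340),(374,380),(355,410),(355,450),(355,480),(405,450)]:
  print((x,y),w[100+y//3,130+x//3].round(4), (M.T@(w[100+y//3,130+x//3]-T)).round(4))
E
```

```text
cam in tool [ 0.07692605  0.00019425 -0.18013457] axis [-3.02519328e-01  8.82657859e-04  9.53142842e-01]
TCP px [255.90042093 218.21354231] crop [377.7012628  354.64062694]
0 [377.7012628  354.64062694]
0.019 [377.65538067 390.67359697]
0.04 [377.59234146 440.18067815]
745 [ 0.42565278 -0.26382231  0.08411831] [ 0.41704069 -0.28469431  0.07511925] [ 0.43634792 -0.25430948  0.08720472]
(374, 300) [ 0.4221 -0.2563  0.0785] [ 0.0179 -0.0012 -0.0131]
(374, 340) [ 0.4243 -0.2614  0.0863] [ 0.0123 -0.0011 -0.0209]
(374, 380) [ 0.4279 -0.2698  0.085 ] [ 0.0032 -0.0012 -0.0196]
(355, 410) [ 0.4223 -0.264   0.1137] [ 0.0107 -0.004  -0.0483]
(355, 450) [ 0.4227 -0.2639  0.128 ] [ 0.0107 -0.0036 -0.0626]
(355, 480) [ 0.4228 -0.2636  0.1371] [ 0.0109 -0.0034 -0.0717]
(405, 450) [ 0.43   -0.2608  0.1278] [ 0.0106  0.0043 -0.0624]
```

{"name": "step_arm", "arguments": {"targets": [[[1,0,0,0,0],[1,0,0,0,0],[1,0,0,0,0],[1,0,0,0,0],[1,0,0,-0.5,0],[1,0,0,-0.8,-1],[1,0,0,-0.5,-1],[1,0,0,0,-1],[1,0,0,0,-1],[1,0,0,0,-1]]]}}

```text
time: 6.07
eef_pos: [0.4306, -0.2726, 0.1383]
tcp_rot: [0.354, 0.935, -0.0, 0.001]
contact_force: [-0.2, 1.1, 0.0]
opening: 1.002
```

{"name": "step_arm", "arguments": {"targets": [[[1,0,0,0,-1],[1,0,0,0,-1],[1,0,0,0,-1],[1,0,0,0,-1],[1,0,0,0,-1],[1,0,0,0,-1],[1,0,0,0,-1],[1,0,0,0,-1],[1,0,0,0,-1],[1,0,0,0,-1]]]}}

```text
time: 6.9
eef_pos: [0.4303, -0.2723, 0.1375]
tcp_rot: [-0.074, 0.997, 0.0, -0.0]
contact_force: [-0.4, 0.9, 0.1]
opening: 1.005
```

{"name": "step_arm", "arguments": {"targets": [[[1,0,0,0,-1],[1,0,0,0,-1],[1,0,0,0,-1],[1,0,0,0,0],[1,0,0,0,0]]]}}

```text
time: 7.32
eef_pos: [0.4303, -0.2723, 0.1374]
tcp_rot: [-0.201, 0.98, 0.0, -0.0]
contact_force: [0.7, -0.1, -0.5]
opening: 1.0
```

```bash
python3 - <<'E'
from h import *
s,M,psi=st(); print(s['eef_pos'],psi,s['qpos'].round(3),s['opening'])
c=cam('wrist'); save(c,'w6.png',None,1.5)
w=cloud(c)
m=(w[...,2]>.078)&(w[...,2]<.09)&(abs(w[...,0]-.43)<.03)&(abs(w[...,1]+.27)<.03)
p=w[m]; r=cv2.minAreaRect((p[:,:2]*1e3).astype(np.float32));print(m.sum(),p.mean(0),np.median(p[:,2]),r)
print('tool shift/4cm',M.T@(np.array((r[0][0]/1e3,r[0][1]/1e3,.053))-s['eef_pos'])/.04)
E
```

```text
[ 0.43025905 -0.27232255  0.1374446 ] -156.84146798695713 [-0.764 -0.025  2.032 -0.     1.135 -2.739] 0.9997974976802262
601 [ 0.42711568 -0.27177325  0.08451204] 0.08500675281687317 ((427.9089660644531, -271.4182434082031), (13.608386993408203, 31.483701705932617), 23.32128143310547)
tool shift/4cm [0.04498598 0.04376521 2.1111206 ]
```

View pics/w6.png

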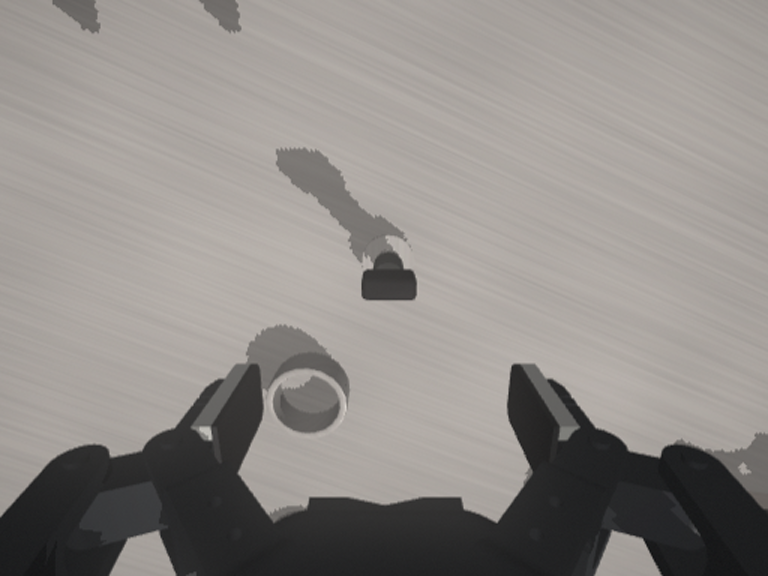

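{"name": "step_arm", "arguments": {"targets": [[[1,0.05,0.05,0.3,0],[1,0,0,0.6,0],[1,0,0,0.6,0],[1,0,0,0.4,0],[1,0,0,0.21,0],[1,0,0,0,0],[1,0,0,0,0]]]}}

```text
time: 7.95
eef_pos: [0.4275, -0.2712, 0.0528]
tcp_rot: [-0.202, 0.979, 0.0, -0.0]
contact_force: [-0.6, -0.5, 0.1]
opening: 1.004
```

{"name": "step_arm", "arguments": {"targets": [[[0,0,0,0,0],[0,0,0,0,0],[0,0,0,0,0],[0,0,0,0,0],[0,0,0,0,0],[0,0,0,0,0],[0,0,0,0,0],[0,0,0,0,0]]], "squeeze": 80}}

```text
time: 8.62
eef_pos: [0.4277, -0.2713, 0.0531]
tcp_rot: [-0.202, 0.979, -0.0, 0.0]
contact_force: [-0.6, 0.0, -0.5]
opening: 0.005
```

```bash
python3 - <<'E'
from h import *
s,M,psi=st(); print(s['eef_pos'],psi,s['contact_force'],s['opening'])
c=cam('wrist'); save(c,'w7.png',None,1.5)
E
```

```text
[ 0.42766222 -0.27129489  0.05313897] -156.71443306826555 [-0.59128933  0.04435795 -0.503227  ] 0.0049376958118369394
```

View pics/w7.png

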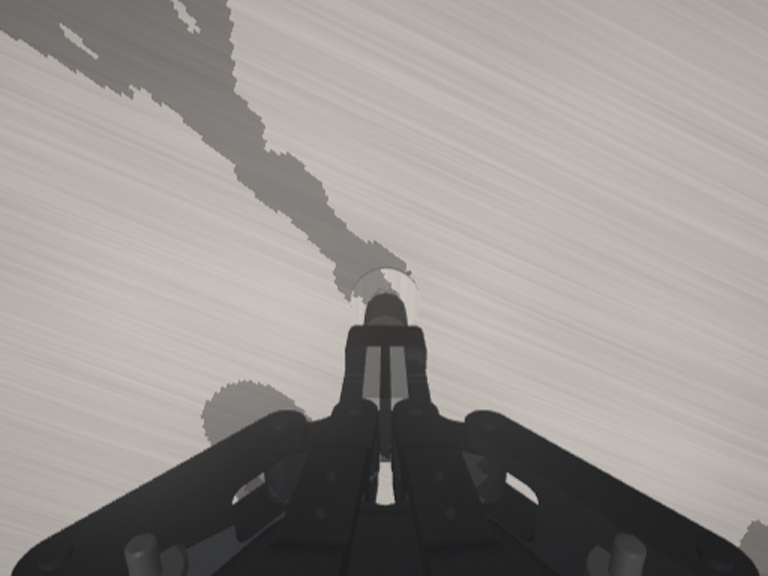

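```bash
python3 - <<'E'
from h import *
s,M,psi=st(); c=load('wrist'); T=s['eef_pos']; w=cloud(c); t=(w-T)@M  # tool coords
t=t.round(4)
save(c,'w7c.png',(215,185,300,275),6.5)
for v in range(205,272,3): print(v,[tuple((t[v,u]*1e3).round(1)) for u in (236,240,249,256,264,272)])
E
```

```text
205 [(np.float64(-4.7), np.float64(-17.3), np.float64(38.5)), (np.float64(-4.5), np.float64(-14.0), np.float64(38.0)), (np.float64(8.4), np.float64(-5.6), np.float64(3.6)), (np.float64(9.9), np.float64(-0.8), np.float64(-0.4)), (np.float64(8.5), np.float64(4.7), np.float64(3.2)), (np.float64(-4.6), np.float64(12.3), np.float64(38.2))]
208 [(np.float64(-7.2), np.float64(-17.4), np.float64(38.3)), (np.float64(-7.0), np.float64(-14.0), np.float64(37.6)), (np.float64(8.7), np.float64(-5.5), np.float64(-2.9)), (np.float64(9.4), np.float64(-0.8), np.float64(-4.9)), (np.float64(8.4), np.float64(4.6), np.float64(-2.2)), (np.float64(-7.1), np.float64(12.3), np.float64(37.8))]
211 [(np.float64(-15.2), np.float64(-18.5), np.float64(51.5)), (np.float64(-9.4), np.float64(-14.0), np.float64(37.2)), (np.float64(8.5), np.float64(-5.3), np.float64(-7.9)), (np.float64(8.4), np.float64(-0.8), np.float64(-7.8)), (np.float64(8.3), np.float64(4.5), np.float64(-7.4)), (np.float64(-9.4), np.float64(12.3), np.float64(37.1))]
214 [(np.float64(-18.4), np.float64(-18.6), np.float64(52.4)), (np.float64(-12.0), n
[... 6068 characters left out ...]
t64(-76.3))]
268 [(np.float64(12.9), np.float64(-8.7), np.float64(-80.9)), (np.float64(13.5), np.float64(-7.0), np.float64(-81.7)), (np.float64(11.7), np.float64(-3.5), np.float64(-79.0)), (np.float64(9.7), np.float64(-0.7), np.float64(-75.9)), (np.float64(11.7), np.float64(2.6), np.float64(-78.9)), (np.float64(13.6), np.float64(5.7), np.float64(-81.9))]
271 [(np.float64(13.5), np.float64(-8.5), np.float64(-83.8)), (np.float64(13.3), np.float64(-6.9), np.float64(-83.5)), (np.float64(11.6), np.float64(-3.5), np.float64(-81.0)), (np.float64(7.8), np.float64(-0.7), np.float64(-75.1)), (np.float64(11.7), np.float64(2.6), np.float64(-81.0)), (np.float64(13.0), np.float64(5.7), np.float64(-83.1))]
```

View pics/w7c.png

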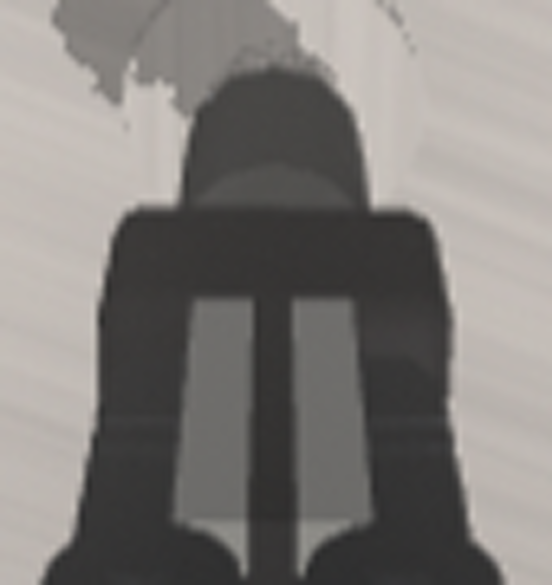

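```bash
python3 - <<'E'
from h import *
s,M,psi=st()
c=cam('scene'); save(c,'s3.png',(180,30,280,140),5.4); T=s['eef_pos']
for h in (0,.019,.042,.073): print('scene',h,((proj(c,T-M[:,2]*h)-[180,30])*5.4).round(0))
c=cam('side'); save(c,'d3.png',(220,230,330,330),5.4)
for h in (0,.019,.042,.073): print('side',h,((proj(c,T-M[:,2]*h)-[220,230])*5.4).round(0))
E
```

```text
scene 0 [272. 428.]
scene 0.019 [270. 393.]
scene 0.042 [267. 351.]
scene 0.073 [263. 290.]
side 0 [259. 379.]
side 0.019 [260. 355.]
side 0.042 [261. 324.]
side 0.073 [262. 281.]
```

View pics/s3.png

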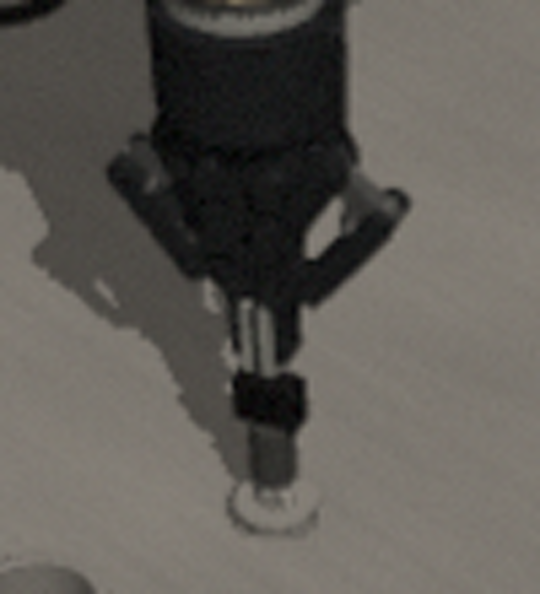

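View pics/d3.png

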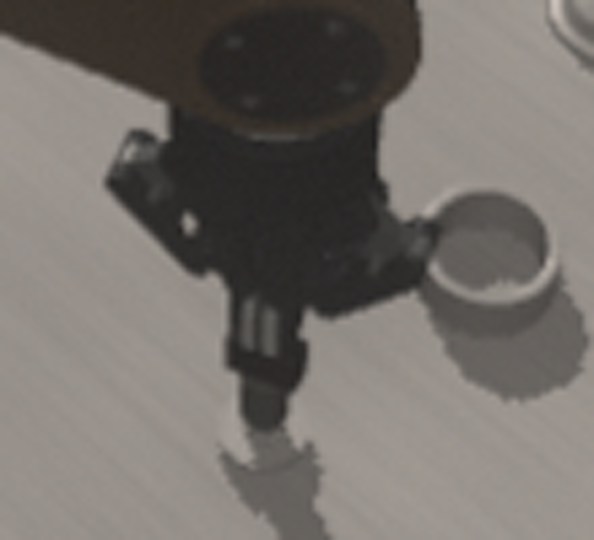

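{"name": "step_arm", "arguments": {"targets": [[[1,0,0,0,0],[1,0,0,0,0],[1,0,0,0,0],[1,0,0,0,0],[1,0,0,0,0],[1,0,0,0.3,0],[1,0,0,0.4,0],[1,0,0,0.3,0],[1,0,0,0,0]]]}}

```text
time: 9.52
eef_pos: [0.4255, -0.2692, 0.0095]
tcp_rot: [-0.202, 0.979, 0.003, -0.002]
contact_force: [-1.1, 0.4, 0.2]
opening: 0.998
```

```bash
python3 - <<'E'
from h import *
s,M,psi=st(); print(s['eef_pos'],psi,s['contact_force'],s['opening'])
c=cam('wrist'); save(c,'w8.png',None,1.5); w=cloud(c); t=(w-s['eef_pos'])@M*1e3
# finger pts: within |x|<14 and 20<|y|<60
m=(abs(t[...,0])<13)&(abs(t[...,1])>35)&(abs(t[...,1])<60)&(t[...,2]<-10)
print(t[m][:,2].max(), np.percentile(t[m][:,2],[90,98]), t[m][:,0].max())
E
```

```text
[ 0.4254636  -0.26924446  0.00953452] -156.71852163283353 [-1.13732606  0.41743074  0.1521396 ] 0.9979625999523694
-50.443621667448475 [-65.26785307 -55.41043574] 12.999784409870912
```

View pics/w8.png

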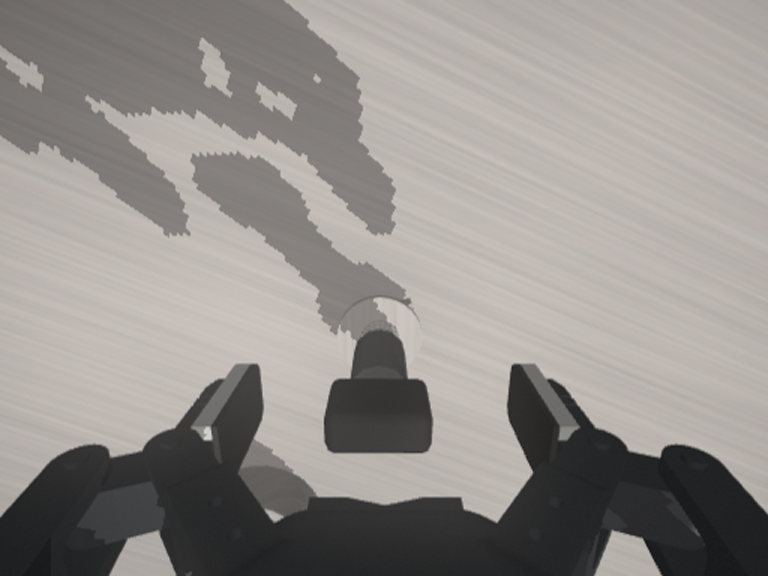

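{"name": "step_arm", "arguments": {"targets": [[[1,0,0,0,0],[0,0,0,0,0],[0,0,0,0,0],[0,0,0,0,0],[0,0,0,0,0],[0,0,0,0,0],[0,0,0,0,0],[0,0,0,0,0]]], "squeeze": 80}}

```text
time: 10.23
eef_pos: [0.428, -0.2715, 0.0138]
tcp_rot: [-0.202, 0.979, -0.0, 0.0]
contact_force: [-0.3, 1.3, 4.7]
opening: 0.358
```

```bash
python3 - <<'E'
from h import *
s,M,psi=st(); print(s['eef_pos'],psi,s['contact_force'],s['opening'])
c=cam('wrist'); save(c,'w9.png',None,1.5)
E
```

```text
[ 0.42795523 -0.27153228  0.01379919] -156.71280036545758 [-0.31571607  1.34877786  4.707842  ] 0.35829039502461146
```

View pics/w9.png

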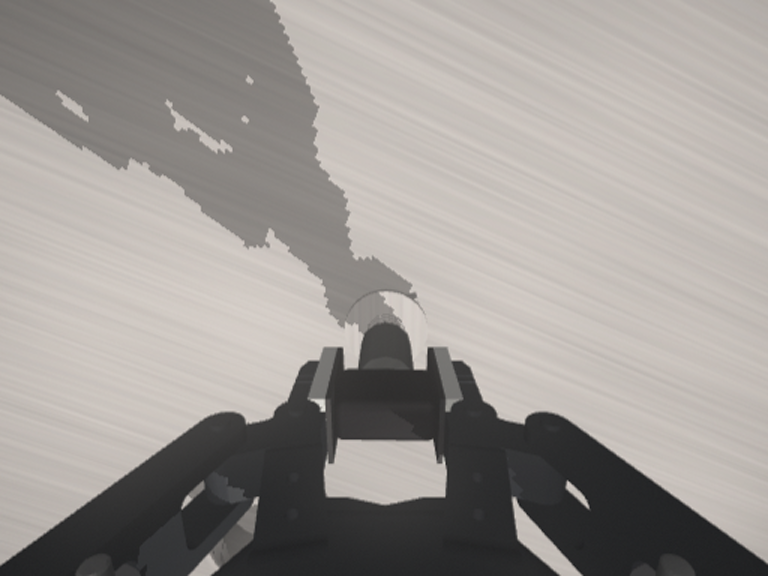

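{"name": "step_arm", "arguments": {"targets": [[[0,0,0,-0.3,0],[0,0,0,-0.6,0],[0,0,0,-0.6,0],[0,-0.58,0.31,-0.62,0],[0,-0.58,0.31,-0.62,0],[0,-0.58,0.31,-0.62,0],[0,-0.58,0.31,-0.62,0],[0,-0.58,0.31,-0.62,0],[0,-0.58,0.31,-0.62,0],[0,-0.58,0.31,-0.62,0]]]}}

```text
time: 11.12
eef_pos: [0.5425, -0.1259, 0.2475]
tcp_rot: [-0.202, 0.979, 0.0, -0.0]
contact_force: [0.5, -0.5, -2.4]
opening: 0.363
```

{"name": "step_arm", "arguments": {"targets": [[[0,-0.58,0.31,-0.62,0],[0,-0.58,0.31,-0.62,0],[0,-0.58,0.31,-0.62,0],[0,-0.58,0.31,-0.62,0],[0,-0.58,0.31,-0.62,0],[0,-0.58,0.31,-0.62,0],[0,-0.58,0.31,-0.62,0],[0,-0.58,0.31,-0.62,0],[0,-0.58,0.31,-0.62,0],[0,-0.58,0.31,-0.62,0]]]}}

```text
time: 11.95
eef_pos: [0.7068, 0.0794, 0.4951]
tcp_rot: [-0.202, 0.979, 0.0, -0.001]
contact_force: [-0.2, -0.3, -2.2]
opening: 0.363
```

{"name": "step_arm", "arguments": {"targets": [[[0,-0.58,0.31,0,-1],[0,0,0,0,-1],[0,0,0,0,-1],[0,0,0,0,-1],[0,0,0,0,0],[0,0,0,0,0],[0,0,0,0,0]]]}}

```text
time: 12.53
eef_pos: [0.7229, 0.0987, 0.4943]
tcp_rot: [-0.368, 0.93, 0.0, -0.0]
contact_force: [-0.3, -0.3, -1.4]
opening: 0.362
```

```bash
python3 - <<'E'
from h import *
s,M,psi=st(); print(s['eef_pos'],psi,s['contact_force'],s['opening'],s['qpos'].round(2))
c=cam('scene'); save(c,'s4.png',None,1.5); T=s['eef_pos']
print('foot px',proj(c,T+M[:,2]*.0138),'mid',proj(c,T))
E
```

```text
[0.72286813 0.09872519 0.49427386] -136.8273550543671 [-0.27948731 -0.25154239 -1.4252277 ] 0.36176574168345266 [-0.    0.38  0.93 -0.    1.83 -2.33]
foot px [252.01491375  75.92301362] mid [251.83770973  63.67934365]
```

View pics/s4.png

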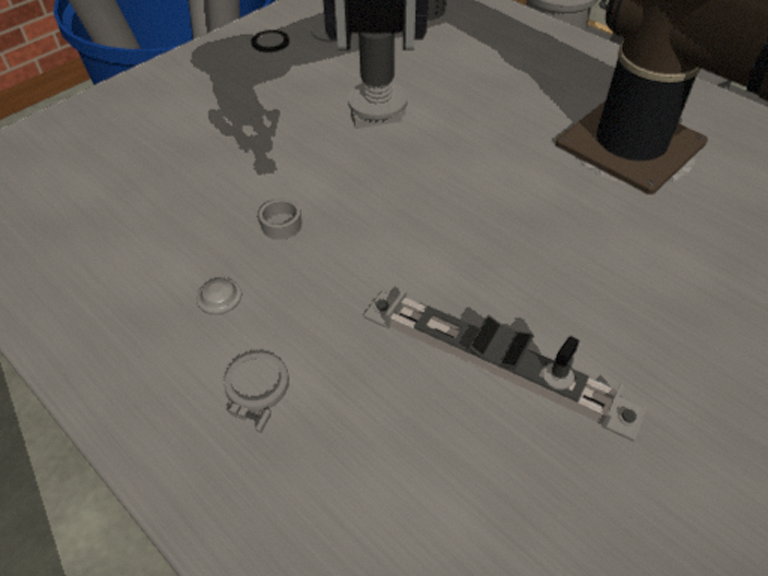

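```bash
python3 - <<'E'
from h import *
c=load('scene'); save(c,'s4c.png',(222,45,282,95),13)
s,M,psi=st(); w=cloud(c); t=(w-s['eef_pos'])@M*1e3
for v in range(70,88,2): print(v,[tuple(t[v,u].round(0).astype(int).tolist()) if np.isfinite(t[v,u,0]) else None for u in range(232,274,5)])
E
```

```text
70 [(705, -79, 496), (-8, -14, 2), (-8, -9, 1), (-9, -4, 1), (-9, 0, 1), (-9, 5, 1), (-8, 10, 2), (-9, 14, 1), (705, 33, 496)]
72 [(694, -78, 495), (-12, -14, 1), (-12, -9, 1), (-13, -4, 1), (-12, 0, 1), (-12, 5, 1), (-12, 10, 1), (-13, 14, 1), (695, 33, 495)]
74 [(684, -78, 495), (-13, -14, 3), (-14, -9, 2), (-15, -4, 1), (-15, 1, 1), (-14, 5, 2), (-14, 10, 2), (-12, 14, 3), (684, 33, 494)]
76 [(677, -78, 496), (-11, -14, 7), (-17, -9, 2), (-18, -4, 1), (-19, 1, 1), (-20, 5, 0), (-16, 10, 2), (-6, 15, 10), (680, 33, 498)]
78 [(663, -77, 493), (-13, -14, 7), (-10, -9, 10), (-18, -4, 4), (-20, 1, 2), (-18, 5, 3), (-8, 10, 11), (-6, 15, 12), (667, 33, 495)]
80 [(658, -76, 496), (-14, -14, 9), (-12, -9, 10), (-11, -4, 11), (-10, 0, 12), (-9, 5, 12), (-8, 10, 13), (-5, 15, 15), (659, 33, 496)]
82 [(649, -76, 496), (-14, -14, 11), (-13, -9, 12), (-12, -4, 12), (-11, 0, 13), (-8, 5, 15), (654, 6, 499), (650, 20, 496), (650, 33, 496)]
84 [(642, -76, 497), (-14, -14, 14), (-13, -9, 14), (-12, -4, 15), (642, -21, 497), (638, -8, 494), (643, 6, 497), (640, 20, 495), (645, 33, 499)]
86 [(631, -75, 496), (635, -62, 498), (631, -48, 496), (631, -34, 495), (634, -21, 498), (634, -7, 497), (635, 6, 498), (631, 20, 495), (631, 33, 495)]
```

View pics/s4c.png

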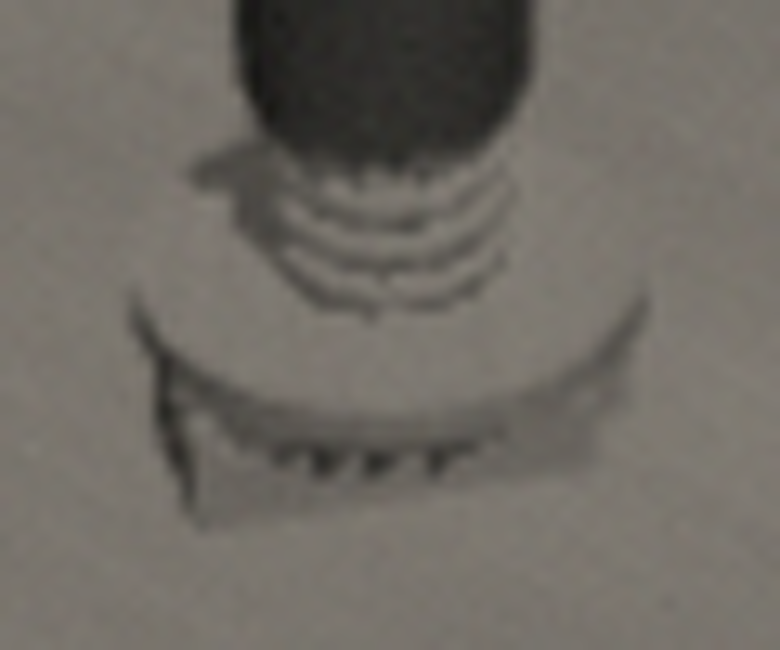

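```bash
python3 - <<'E'
from h import *
s,M,psi=st(); c=load('scene'); w=cloud(c); t=(w-s['eef_pos'])@M*1e3
m=(abs(t[...,0])<25)&(abs(t[...,1])<25)&(t[...,2]>6)&(t[...,2]<16)
p=t[m]; q=p[(p[:,1]>-15)&(p[:,1]<11)]
A=np.c_[q[:,1],q[:,2],np.ones(len(q))]
for _ in range(3):
  co,*_=np.linalg.lstsq(A,q[:,0],rcond=None); r=q[:,0]-A@co; k=abs(r)<2*r.std(); q=q[k];A=A[k]
print(len(q),co,np.degrees(np.arctan(co[0])),r.std(), 'tilt',np.degrees(np.arctan(co[1])))
zf=(s['eef_pos']+M[:,2]*.0138)[2]
for a,b in (((200,528),(595,468)),((220,525),(500,482))):
  P=[(planept(c,222+x/13-.46,45+y/13-.46,zf)-s['eef_pos'])@M*1e3 for x,y in(a,b)]
  d=P[1]-P[0]; print(P,np.linalg.norm(d),np.degrees(np.arctan2(d[0],d[1])))
E
```

```text
133 [ 0.24086264 -0.04890062 -9.70372388] 13.542457620116272 0.7159359337861345 tilt -2.7995690493911938
[array([-15.15374343, -13.9401441 ,  13.79011276]), array([-7.63629085, 14.90767608, 13.8019836 ])] 29.81122210202118 14.60587401982718
[array([-14.78120498, -12.49291663,  13.79070664]), array([-9.4055977 ,  7.91681753, 13.79912577])] 21.105792399304434 14.755703879094819
```

{"name": "step_arm", "arguments": {"targets": [[[0,0,0,0,1],[0,0,0,0,1],[0,0,0,0,1],[0,0,0,0,1],[0,0,0,0,1],[0,0,0,0,1],[0,0,0,0,1],[0,0,0,0,1],[0,0,0,0,0.6],[0,0,0,0,0]]]}}

```text
time: 13.42
eef_pos: [0.7229, 0.0986, 0.4948]
tcp_rot: [-0.001, 1.0, -0.0, -0.0]
contact_force: [0.6, 0.3, -2.3]
opening: 0.364
```

```bash
python3 - <<'E'
from h import *
c=cam('scene'); s,M,psi=st(); print(s['eef_pos'],psi); save(c,'s5c.png',(222,40,282,90),13); w=cloud(c); t=(w-s['eef_pos'])@M*1e3
m=(abs(t[...,0])<25)&(abs(t[...,1])<25)&(t[...,2]>5)&(t[...,2]<16)
p=t[m]; print(m.sum())
a=np.radians(14.2); H=np.array([[np.cos(a),-np.sin(a)],[np.sin(a),np.cos(a)]])
h=p[:,:2]@H.T  # head coords: y along long
q=p[(abs(h[:,0]+10)<2.5)&(abs(h[:,1])<16)]
A=np.c_[q[:,1],q[:,2],np.ones(len(q))]
for _ in range(3):
  co,*_=np.linalg.lstsq(A,q[:,0],rcond=None); r=q[:,0]-A@co; k=abs(r)<2*r.std(); q=q[k];A=A[k]
print(len(q),co,np.degrees(np.arctan(co[0])),r.std())
E
```

```text
[0.72289404 0.09864214 0.49474758] -179.70539130592988
231
115 [  0.27579295   0.11397418 -11.95618193] 15.418481147765558 0.6123644745313277
```

View pics/s5c.png

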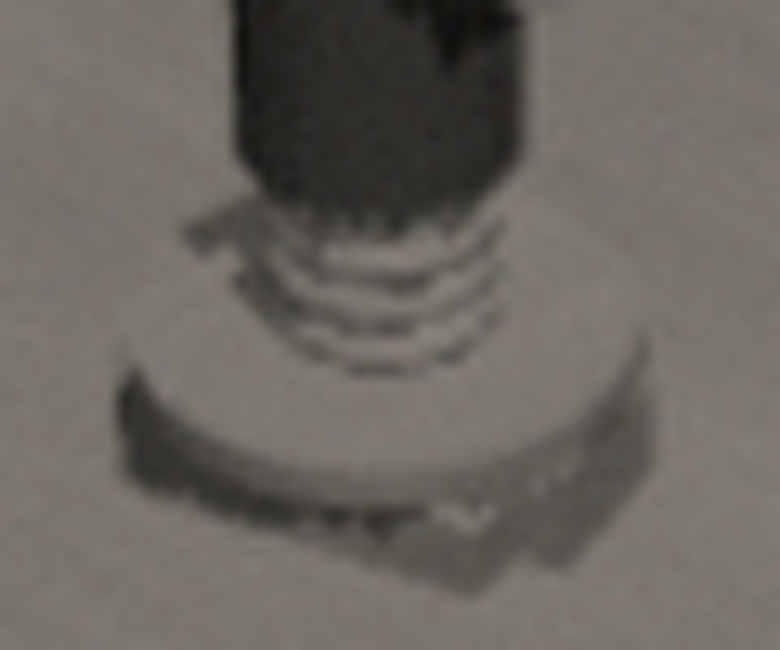

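```bash
python3 - <<'E'
from h import *
s,M,psi=st(); c=load('scene')
zf=s['eef_pos'][2]-.0138
f=lambda x,y:(planept(c,222+x/13-.46,40+y/13-.46,zf)-s['eef_pos'])@M*1e3
pts=[(130,488),(220,515),(300,541),(400,570),(478,593),(565,570),(650,450)]
P=np.array([f(*p) for p in pts]); print(P.round(1))
k=np.polyfit(P[:5,1],P[:5,0],1); print(k,np.degrees(np.arctan(k[0])))
d=P[6]-P[5]; print('short',np.degrees(np.arctan2(d[1],d[0])), np.linalg.norm(d))
E
```

```text
[[-15.4 -12.5  13.8]
 [-13.1  -5.3  13.8]
 [-11.3   1.3  13.8]
 [ -8.8   9.1  13.8]
 [ -6.8  15.1  13.8]
 [ -0.4  17.8  13.8]
 [ 14.7  12.4  13.8]]
[  0.30908369 -11.55231647] 17.175526059270144
short -19.911117224710964 16.093621391694466
```

{"name": "step_arm", "arguments": {"targets": [[[0,0.31,-0.15,0.93,0],[0,0.31,-0.15,0.93,0],[0,0.31,-0.15,0.93,0],[0,0.31,-0.15,0.93,0],[0,0.31,-0.15,0.93,0],[0,0.31,-0.15,0.93,0],[0,0.31,-0.15,0.93,0],[0,0.31,-0.15,0.93,0],[0,0.31,-0.15,0.93,0],[0,0.31,-0.15,0.93,0]]]}}

```text
time: 14.3
eef_pos: [0.5985, 0.0379, 0.1216]
tcp_rot: [-0.003, 1.0, -0.0, 0.001]
contact_force: [1.2, -0.2, -1.7]
opening: 0.365
```

{"name": "step_arm", "arguments": {"targets": [[[0,0,0,0,0],[0,0,0,0,0]]]}}

```text
time: 14.47
eef_pos: [0.597, 0.0383, 0.1204]
tcp_rot: [-0.002, 1.0, 0.0, -0.003]
contact_force: [0.6, -0.2, -0.4]
opening: 0.361
```

```bash
python3 - <<'E'
from h import *
c=cam('wrist'); s,M,psi=st(); print(s['eef_pos'],psi,s['contact_force']); save(c,'w10.png',None,1.5)
E
```

```text
[0.60060051 0.03815753 0.12426079] -179.70940750167424 [ 1.3372172  -0.494975   -0.60100229]
```

View pics/w10.png

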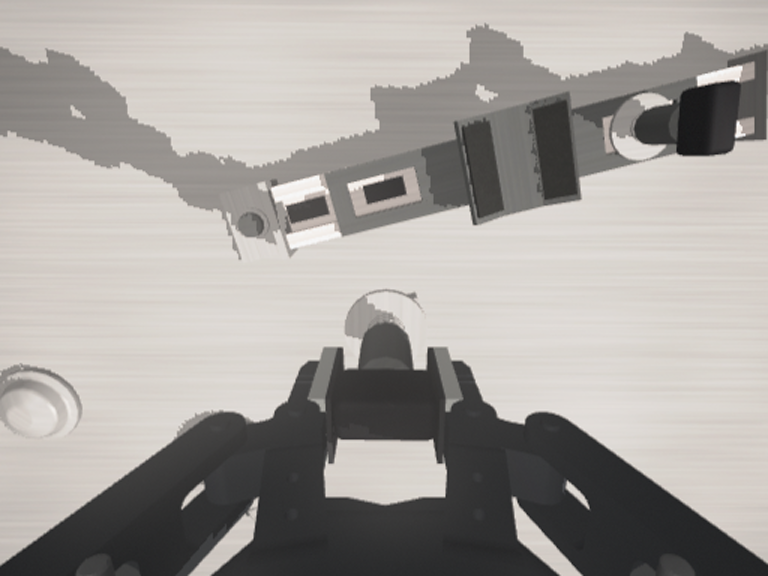

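```bash
python3 - <<'E'
from h import *
c=cam('wrist'); s,M,psi=st(); print(s['eef_pos'],psi,s['contact_force']); save(c,'w11.png',(220,100,290,155),11); save(c,'w11b.png',(215,185,300,245),9)
E
```

```text
[0.6025448  0.03809882 0.12653426] -179.69784978969986 [ 1.07062078 -0.38967441 -1.13459973]
```

View pics/w11.png

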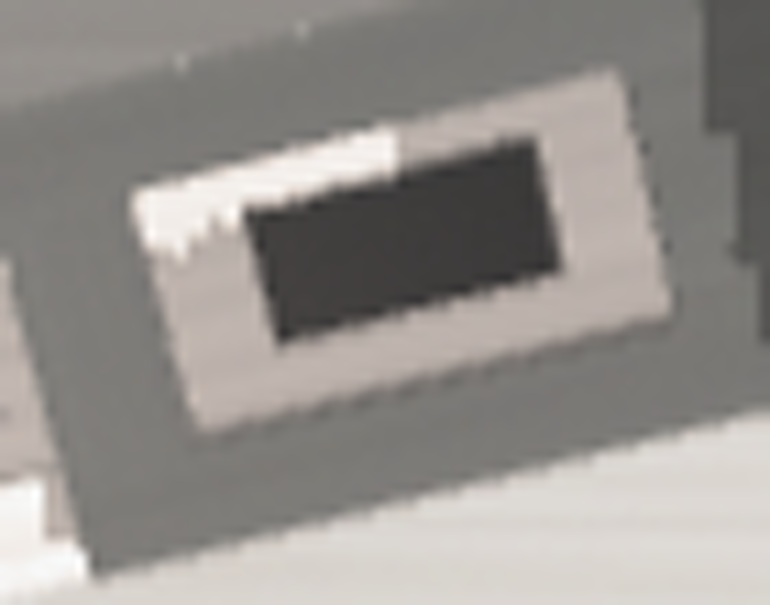

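View pics/w11b.png

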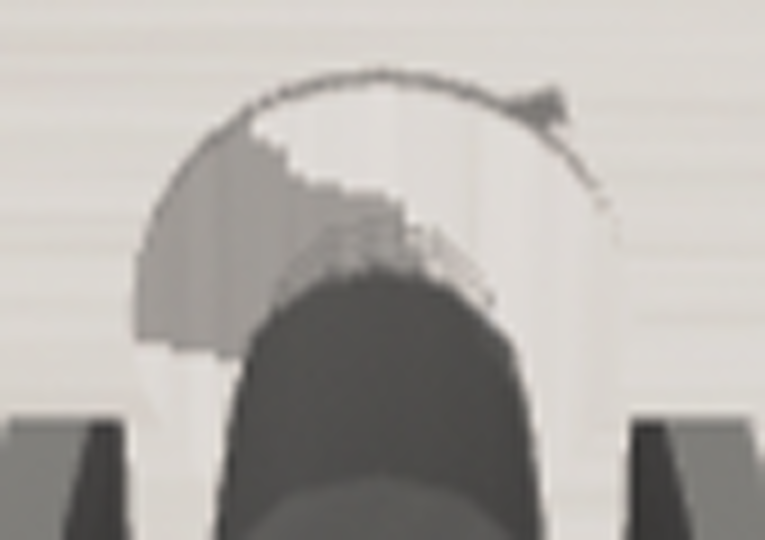

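```bash
python3 - <<'E'
from h import *
s,M,psi=st(); c=load('wrist'); T=s['eef_pos']
P=np.array([planept(c,220+(x+.5)/11-.5,100+(y+.5)/11-.5,.025) for x,y in [(133,187),(615,66),(672,315),(205,432)]])
print(P.round(4),'ctr',P.mean(0))
a=P[1]-P[0];b=P[2]-P[3];e=P[3]-P[0];f=P[2]-P[1]
print([np.linalg.norm(x)*1e3 for x in(a,b,e,f)],[np.degrees(np.arctan2(x[1],x[0])) for x in(a,b,e,f)])
# plate long edges
for q in [((90,575),(770,405)),((0,108),(450,0))]:
  A=[planept(c,220+(x+.5)/11-.5,100+(y+.5)/11-.5,.025) for x,y in q]; d=A[1]-A[0]; print('edge',A,np.degrees(np.arctan2(d[1],d[0])))
  n=np.array([-d[1],d[0]])/np.hypot(*d[:2]); print('dist to ctr',(P.mean(0)-A[0])[:2]@n*1e3)
th=np.linspace(0,2*np.pi,400)
for off in((0,0),):
  C=np.array([proj(c,T+M@np.array([.019*np.cos(t)+off[0],.019*np.sin(t)+off[1],.0])) for t in th]); C=(C-[215,185]+.44)*9
  print('pred washer left/right/top',C[:,0].min(),C[:,0].max(),C[:,1].min())
E
```

```text
[[0.5384 0.014  0.025 ]
 [0.5282 0.0555 0.025 ]
 [0.5491 0.0611 0.025 ]
 [0.5595 0.0199 0.025 ]] ctr [0.5437866  0.03762258 0.025     ]
[np.float64(42.81489439193316), np.float64(42.46284280808326), np.float64(21.876186516215537), np.float64(21.641673627475026)] [np.float64(103.82374091825763), np.float64(104.12842189643392), np.float64(15.70590231866859), np.float64(14.792364640358267)]
edge [array([0.57228606, 0.00933804, 0.025     ]), array([0.55688308, 0.06999465, 0.025     ])] 104.24837000518494
dist to ctr 20.661197784532497
edge [array([0.53186218, 0.00266752, 0.025     ]), array([0.52284622, 0.04134694, 0.025     ])] 103.12103658003656
dist to ctr -19.548222420816813
pred washer left/right/top 129.13174192899865 630.4031168919255 99.1821153534715
```

```bash
python3 - <<'E'
from h import *
s0,_,_=st(); c=cam('wrist'); s,M,psi=st(); print(s0['eef_pos'],s['eef_pos'],psi,s['contact_force']); save(c,'w12b.png',(215,185,300,245),9)
T=s0['eef_pos']; print('cam tool',M.T@(-c['R'].T@c['t']-T))
th=np.linspace(0,2*np.pi,400)
for off in((0,0,0),(0,0,.002),(0.002,0,0)):
  C=np.array([proj(c,T+M@np.array([.019*np.cos(t)+off[0],.019*np.sin(t)+off[1],off[2]])) for t in th]); C=(C-[215,185]+.44)*9
  print(off,'pred washer left/right/top',C[:,0].min(),C[:,0].max(),C[:,1].min())
E
```

```text
[0.6025448  0.03809882 0.12653426] [0.60329    0.03808085 0.12747201] -179.68970138669349 [ 0.16600572  0.56731703 -1.46786456]
cam tool [ 0.07664896 -0.00033116 -0.18024592]
(0, 0, 0) pred washer left/right/top 132.1316716728814 629.377684439084 64.6358718284614
(0, 0, 0.002) pred washer left/right/top 134.48878258697852 626.914879147462 56.507367612381266
(0.002, 0, 0) pred washer left/right/top 131.34667791461632 630.1372696201463 38.88284317720646
```

View pics/w12b.png

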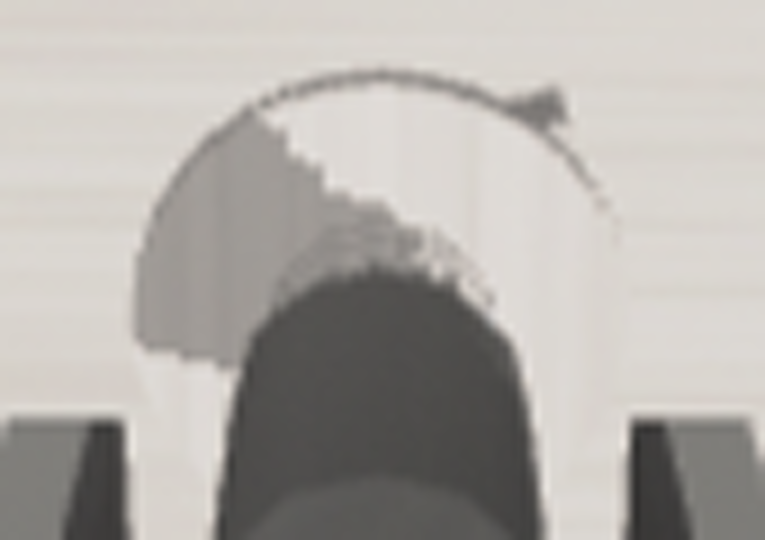

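{"name": "step_arm", "arguments": {"targets": [[[0,0.5,0,0,0.4],[0,0.5,0,0,0],[0,0.5,0,0,0],[0,0,0,0.5,0],[0,0,0,0.6,0],[0,0,0,0.5,0],[0,0,0,0.2,0],[0,0,0,0,0],[0,0,0,0,0],[0,0,0,0,0]]]}}

```text
time: 15.45
eef_pos: [0.5418, 0.0392, 0.0533]
tcp_rot: [0.015, 1.0, -0.0, 0.002]
contact_force: [1.2, 0.9, -1.3]
opening: 0.362
```

```bash
cat >> h.py <<'E'
def go(x,y,z,ps):
    s,M,psi=st(); d=M.T@(np.array((x,y,z))-s['eef_pos'])/.04; dp=(psi-ps+180)%360-180
    print('t',s['time'],'pos',s['eef_pos'].round(4),'psi',round(psi%360,2),'F',s['contact_force'].round(1),'Tq',s['wrist_torque'].round(2),'| shift',d.round(3),'turn',round(dp/5,2))
E
python3 - <<'E'
from h import *
go(.5434,.03785,.045,178.3)
c=cam('wrist'); save(c,'w13.png',None,1.5)
go(.5434,.03785,.045,178.3)
E
```

```text
t 15.45 pos [0.5418 0.0392 0.0533] psi 178.3 F [ 1.2  0.9 -1.3] Tq [ 0.01 -0.02  0.02] | shift [-0.039 -0.032  0.208] turn 0.0
t 15.5 pos [0.5416 0.0391 0.0532] psi 178.3 F [-0.3 -1.2 -1.7] Tq [-0.02  0.02  0.01] | shift [-0.045 -0.031  0.204] turn -0.0
```

View pics/w13.png

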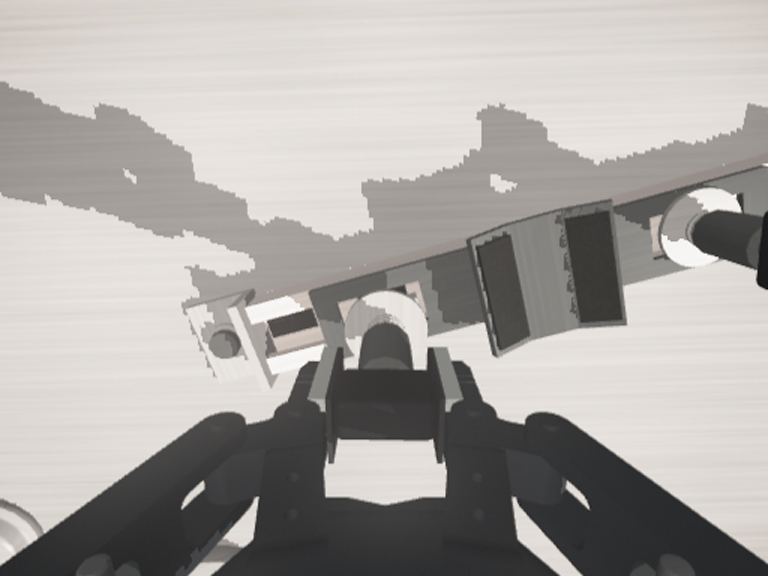

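{"name": "step_arm", "arguments": {"targets": [[[0,-0.04,-0.03,0.15,0],[0,0,0,0.05,0],[0,0,0,0,0],[0,0,0,0,0],[0,0,0,0,0]]]}}

```text
time: 15.92
eef_pos: [0.5408, 0.038, 0.0426]
tcp_rot: [0.015, 1.0, 0.0, -0.0]
contact_force: [-0.0, -0.0, -1.9]
opening: 0.358
```

```bash
python3 - <<'E'
from h import *
go(.5434,.03785,.0388,178.3)
E
```

```text
t 15.9167 pos [0.5408 0.038  0.0426] psi 178.28 F [-0.  -0.  -1.9] Tq [ 0.04 -0.04  0.03] | shift [-0.065 -0.002  0.096] turn -0.0
```

{"name": "step_arm", "arguments": {"targets": [[[0,-0.06,0,0,0],[0,0,0,0,0],[0,0,0,0,0],[0,0,0,0,0],[0,0,0,0,0],[0,0,0,0,0]]]}}

```text
time: 16.42
eef_pos: [0.5433, 0.038, 0.0427]
tcp_rot: [0.015, 1.0, -0.0, 0.0]
contact_force: [0.3, -0.9, -1.8]
opening: 0.355
```

```bash
python3 - <<'E'
from h import *
go(.5434,.03785,.0388,178.3)
E
```

```text
t 16.4167 pos [0.5433 0.038  0.0427] psi 178.29 F [ 0.3 -0.9 -1.8] Tq [ 0.04 -0.02  0.05] | shift [-0.003 -0.004  0.098] turn -0.0
```

{"name": "step_arm", "arguments": {"targets": [[[0,0,0,0.05,0],[0,0,0,0.05,0],[0,0,0,0.05,0],[0,0,0,0,0],[0,0,0,0,0]]]}}

```text
time: 16.83
eef_pos: [0.543, 0.038, 0.0363]
tcp_rot: [0.015, 1.0, 0.0, -0.0]
contact_force: [0.1, 0.4, -2.3]
opening: 0.362
```

```bash
python3 - <<'E'
from h import *
go(.5434,.03785,.0278,178.3)
E
```

```text
t 16.8333 pos [0.543  0.038  0.0363] psi 178.29 F [ 0.1  0.4 -2.3] Tq [ 0.02  0.01 -0.01] | shift [-0.01  -0.004  0.214] turn -0.0
```

{"name": "step_arm", "arguments": {"targets": [[[0,0,0,0.05,0],[0,0,0,0.05,0],[0,0,0,0.03,0],[0,0,0,0,0],[0,0,0,0,0]]]}}

```text
time: 17.25
eef_pos: [0.5432, 0.038, 0.0313]
tcp_rot: [0.015, 1.0, 0.0, -0.0]
contact_force: [-0.2, -0.2, -2.5]
opening: 0.363
```

```bash
python3 - <<'E'
from h import *
go(.5434,.03785,.0278,178.3)
c=cam('wrist'); save(c,'w14.png',(150,130,370,295),3.5)
E
```

```text
t 17.25 pos [0.5432 0.038  0.0313] psi 178.29 F [-0.2 -0.2 -2.5] Tq [0.01 0.03 0.03] | shift [-0.006 -0.003  0.088] turn -0.0
```

View pics/w14.png

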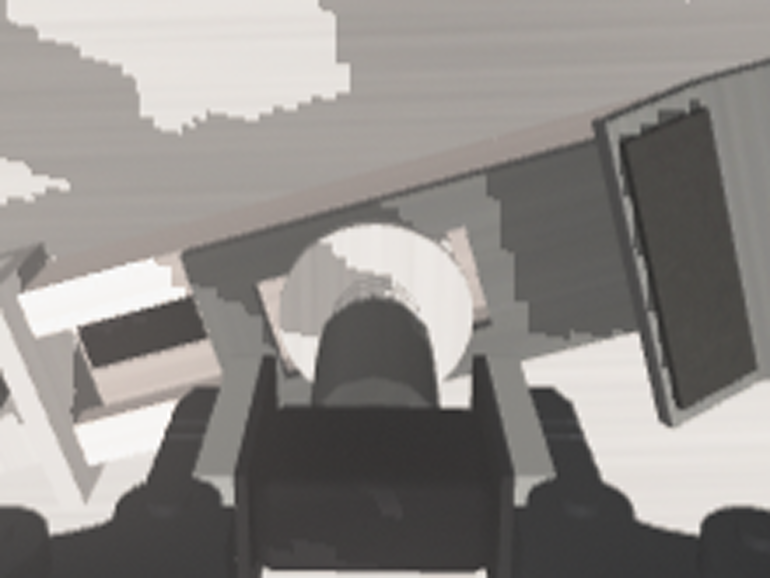

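{"name": "step_arm", "arguments": {"targets": [[[0,0,0,0.05,0],[0,0,0,0.05,0],[0,0,0,0.05,0],[0,0,0,0.03,0],[0,0,0,0,0],[0,0,0,0,0]]]}}

```text
time: 17.8
eef_pos: [0.5437, 0.038, 0.0249]
tcp_rot: [0.015, 1.0, -0.0, 0.0]
contact_force: [-0.0, 0.4, 3.4]
opening: 0.363
```

```bash
python3 - <<'E'
from h import *
go(.5434,.03785,.0178,178.3)
E
```

```text
t 17.8 pos [0.5437 0.038  0.0249] psi 178.29 F [-0.   0.4  3.4] Tq [ 0.05  0.26 -0.04] | shift [ 0.008 -0.003  0.178] turn -0.0
```

{"name": "step_arm", "arguments": {"targets": [[[0,0,0,0.05,0],[0,0,0,0.05,0],[0,0,0,0.05,0],[0,0,0,0.03,0],[0,0,0,0,0],[0,0,0,0,0]]]}}

```text
time: 18.3
eef_pos: [0.5438, 0.038, 0.0184]
tcp_rot: [0.015, 1.0, -0.0, 0.0]
contact_force: [-3.5, 0.1, 9.1]
opening: 0.362
```

```bash
python3 - <<'E'
from h import *
go(.5434,.03785,.0178,178.3)
E
```

```text
t 18.3 pos [0.5438 0.038  0.0184] psi 178.29 F [-3.5  0.1  9.1] Tq [ 0.04  0.61 -0.04] | shift [ 0.01  -0.004  0.015] turn -0.0
```

{"name": "step_arm", "arguments": {"targets": [[[0,0.01,0,0,0],[0,0,0,0,0.5],[0,0,0,0,0.5],[0,0,0,0,0.5],[0,0,0,0,0.5],[0,0,0,0,0]]]}}

```text
time: 18.8
eef_pos: [0.5446, 0.0378, 0.019]
tcp_rot: [0.103, 0.995, -0.0, 0.002]
contact_force: [-1.9, -0.6, 8.9]
opening: 0.359
```

```bash
python3 - <<'E'
from h import *
go(.5434,.03785,.0178,178.3)
E
```

```text
t 18.8 pos [0.5446 0.0378 0.019 ] psi 168.22 F [-1.9 -0.6  8.9] Tq [-0.    0.29  0.  ] | shift [ 0.031 -0.006  0.029] turn -2.02
```

{"name": "step_arm", "arguments": {"targets": [[[0,0.01,0,0.02,0.5],[0,0,0,0,0.8],[0,0,0,0,0.8],[0,0,0,0,0.8],[0,0,0,0,0.8],[0,0,0,0,0.3],[0,0,0,0,0]]]}}

```text
time: 19.38
eef_pos: [0.5452, 0.0375, 0.0186]
tcp_rot: [0.274, 0.962, 0.0, 0.003]
contact_force: [0.1, -0.5, 8.6]
opening: 0.362
```

```bash
python3 - <<'E'
from h import *
go(.5434,.03785,.0178,178.3)
E
```

```text
t 19.3833 pos [0.5452 0.0375 0.0186] psi 148.25 F [ 0.1 -0.5  8.6] Tq [-0.11  0.12 -0.03] | shift [ 0.042 -0.017  0.021] turn -6.01
```

{"name": "step_arm", "arguments": {"targets": [[[0,0.03,-0.01,0.01,0.5],[0,0,0,0,0.8],[0,0,0,0,0.8],[0,0,0,0,0.8],[0,0,0,0,0.8],[0,0,0,0,0.3],[0,0,0,0,0]]]}}

```text
time: 19.97
eef_pos: [0.5449, 0.0371, 0.0187]
tcp_rot: [0.436, 0.9, 0.001, 0.004]
contact_force: [0.5, -2.2, 9.1]
opening: 0.358
```

```bash
python3 - <<'E'
from h import *
go(.5434,.03785,.0178,178.3)
E
```

```text
t 19.9667 pos [0.5449 0.0371 0.0187] psi 128.28 F [ 0.5 -2.2  9.1] Tq [-0.4  -0.01  0.04] | shift [ 0.037 -0.017  0.021] turn -10.0
```

Turning freely (50° so far). Continue.

{"name": "step_arm", "arguments": {"targets": [[[0,0.02,-0.01,0.01,0.5],[0,0,0,0,0.8],[0,0,0,0,0.8],[0,0,0,0,0.8],[0,0,0,0,0.8],[0,0,0,0,0.3],[0,0,0,0,0]]]}}

```text
time: 20.55
eef_pos: [0.544, 0.0374, 0.0183]
tcp_rot: [0.586, 0.81, 0.001, 0.004]
contact_force: [0.4, -2.3, 9.1]
opening: 0.36
```

```bash
python3 - <<'E'
from h import *
go(.5434,.03785,.0178,178.3)
E
```

```text
t 20.55 pos [0.544  0.0374 0.0183] psi 108.28 F [ 0.4 -2.3  9.1] Tq [-0.46  0.08  0.08] | shift [ 0.016 -0.011  0.012] turn -14.0
```

{"name": "step_arm", "arguments": {"targets": [[[0,0,0,0,0.5],[0,0,0,0,0.7],[0,0,0,0,0.7],[0,0,0,0,0.7],[0,0,0,0,0.4],[0,0,0,0,0]]]}}

```text
time: 21.05
eef_pos: [0.5438, 0.0373, 0.0182]
tcp_rot: [0.687, 0.727, 0.001, 0.004]
contact_force: [0.5, -2.4, 9.2]
opening: 0.362
```

```bash
python3 - <<'E'
from h import *
go(.5434,.03785,.0178,178.3)
E
```

```text
t 21.05 pos [0.5438 0.0373 0.0182] psi 93.27 F [ 0.5 -2.4  9.2] Tq [-0.5   0.07  0.05] | shift [ 0.014 -0.01   0.011] turn -17.01
```

{"name": "step_arm", "arguments": {"targets": [[[0,0,0,0,0.3],[0,0,0,0,0.3],[0,0,0,0,0],[0,0,0,0,0]]]}}

```text
time: 21.38
eef_pos: [0.5438, 0.0373, 0.0182]
tcp_rot: [0.705, 0.709, 0.001, 0.004]
contact_force: [0.8, -2.1, 9.1]
opening: 0.363
```

```bash
python3 - <<'E'
from h import *
go(.5434,.03785,.0178,178.3)
E
```

```text
t 21.3833 pos [0.5438 0.0373 0.0182] psi 90.34 F [ 0.8 -2.1  9.1] Tq [-0.53  0.05  0.05] | shift [ 0.014 -0.011  0.011] turn -17.59
```

{"name": "step_arm", "arguments": {"targets": [[[0,0,0,0,0.3],[0,0,0,0,0.2],[0,0,0,0,0],[0,0,0,0,0]]]}}

```text
time: 21.72
eef_pos: [0.5438, 0.0373, 0.0182]
tcp_rot: [0.72, 0.694, 0.002, 0.003]
contact_force: [-0.1, -3.5, 8.8]
opening: 0.357
```

```bash
python3 - <<'E'
from h import *
go(.5434,.03785,.0178,178.3)
E
```

```text
t 21.7167 pos [0.5438 0.0373 0.0182] psi 87.84 F [-0.1 -3.5  8.8] Tq [-0.53  0.13  0.04] | shift [ 0.013 -0.01   0.01 ] turn -18.09
```

{"name": "step_arm", "arguments": {"targets": [[[0,0,0,0,0.25],[0,0,0,0,0],[0,0,0,0,0]]]}}

```text
time: 21.97
eef_pos: [0.5438, 0.0373, 0.0182]
tcp_rot: [0.728, 0.686, 0.002, 0.003]
contact_force: [0.3, -2.3, 8.3]
opening: 0.365
```

```bash
python3 - <<'E'
from h import *
go(.5434,.03785,.0178,178.3)
E
```

```text
t 21.9667 pos [0.5438 0.0373 0.0182] psi 86.59 F [ 0.3 -2.3  8.3] Tq [-0.56  0.02  0.09] | shift [ 0.012 -0.011  0.01 ] turn -18.34
```

{"name": "step_arm", "arguments": {"targets": [[[0,0,0,0,0.25],[0,0,0,0,0],[0,0,0,0,0]]]}}

```text
time: 22.22
eef_pos: [0.5438, 0.0373, 0.0182]
tcp_rot: [0.735, 0.678, 0.002, 0.003]
contact_force: [1.4, -2.9, 9.0]
opening: 0.362
```

```bash
python3 - <<'E'
from h import *
go(.5434,.03785,.0178,178.3)
E
```

```text
t 22.2167 pos [0.5438 0.0373 0.0182] psi 85.34 F [ 1.4 -2.9  9. ] Tq [-0.53  0.11  0.01] | shift [ 0.012 -0.011  0.01 ] turn -18.59
```

{"name": "step_arm", "arguments": {"targets": [[[0,0,0,0,0.25],[0,0,0,0,0],[0,0,0,0,0]]]}}

```text
time: 22.47
eef_pos: [0.5437, 0.0374, 0.0182]
tcp_rot: [0.743, 0.67, 0.002, 0.003]
contact_force: [-0.4, -3.0, 8.8]
opening: 0.361
```

```bash
python3 - <<'E'
from h import *
go(.5434,.03785,.0178,178.3)
E
```

```text
t 22.4667 pos [0.5437 0.0374 0.0182] psi 84.1 F [-0.4 -3.   8.8] Tq [-0.51  0.15  0.08] | shift [ 0.011 -0.01   0.01 ] turn -18.84
```

{"name": "step_arm", "arguments": {"targets": [[[0,0,0,0,0.25],[0,0,0,0,0],[0,0,0,0,0]]]}}

```text
time: 22.72
eef_pos: [0.5437, 0.0374, 0.0182]
tcp_rot: [0.75, 0.662, 0.002, 0.003]
contact_force: [1.3, -2.7, 9.4]
opening: 0.361
```

```bash
python3 - <<'E'
from h import *
go(.5434,.03785,.0178,178.3)
E
```

```text
t 22.7167 pos [0.5437 0.0374 0.0182] psi 82.89 F [ 1.3 -2.7  9.4] Tq [-0.47  0.1   0.24] | shift [ 0.011 -0.01   0.01 ] turn -19.08
```

{"name": "step_arm", "arguments": {"targets": [[[0,0,0,0,0.25],[0,0,0,0,0],[0,0,0,0,0]]]}}

```text
time: 22.97
eef_pos: [0.5437, 0.0374, 0.0182]
tcp_rot: [0.756, 0.654, 0.002, 0.003]
contact_force: [1.3, -3.2, 7.9]
opening: 0.36
```

```bash
python3 - <<'E'
from h import *
go(.5434,.03785,.0178,178.3)
E
```

```text
t 22.9667 pos [0.5437 0.0374 0.0182] psi 81.69 F [ 1.3 -3.2  7.9] Tq [-0.46  0.08  0.38] | shift [ 0.01  -0.009  0.009] turn -19.32
```

{"name": "step_arm", "arguments": {"targets": [[[0,0,0,0,-0.5],[0,0,0,-0.03,-0.1],[0,0,0,-0.03,0],[0,0,0,-0.02,0],[0,0,0,0,0],[0,0,0,0,0]]]}}

```text
time: 23.47
eef_pos: [0.5436, 0.0378, 0.021]
tcp_rot: [0.74, 0.673, 0.002, 0.003]
contact_force: [1.0, -1.6, 8.3]
opening: 0.363
```

```bash
python3 - <<'E'
from h import *
go(.5434,.03785,.0218,84)
E
```

```text
t 23.4667 pos [0.5436 0.0378 0.021 ] psi 84.55 F [ 1.  -1.6  8.3] Tq [-0.28 -0.02  0.06] | shift [ 0.    -0.004 -0.021] turn 0.11
```

{"name": "step_arm", "arguments": {"targets": [[[0,0,0,-0.03,0],[0,0,0,0,0],[0,0,0,0,0],[0,0,0,0,0]]]}}

```text
time: 23.8
eef_pos: [0.5435, 0.0379, 0.0217]
tcp_rot: [0.74, 0.673, 0.002, 0.003]
contact_force: [2.8, -2.8, 5.5]
opening: 0.362
```

```bash
python3 - <<'E'
from h import *
go(.5434,.03785,.0218,84)
E
```

```text
t 23.8 pos [0.5435 0.0379 0.0217] psi 84.55 F [ 2.8 -2.8  5.5] Tq [-0.35 -0.45  0.02] | shift [-0.001 -0.002 -0.003] turn 0.11
```

{"name": "step_arm", "arguments": {"targets": [[[0,0,0,-0.03,0],[0,0,0,0,0],[0,0,0,0,0],[0,0,0,0,0]]]}}

```text
time: 24.13
eef_pos: [0.5434, 0.0379, 0.0219]
tcp_rot: [0.74, 0.673, 0.002, 0.003]
contact_force: [6.1, -2.7, 0.3]
opening: 0.361
```

```bash
python3 - <<'E'
from h import *
go(.5434,.03785,.0218,84)
c=cam('wrist'); save(c,'w15.png',(150,130,370,295),3.5)
E
```

```text
t 24.1333 pos [0.5434 0.0379 0.0219] psi 84.54 F [ 6.1 -2.7  0.3] Tq [-0.39 -0.96 -0.03] | shift [-0.001 -0.     0.002] turn 0.11
```

View pics/w15.png

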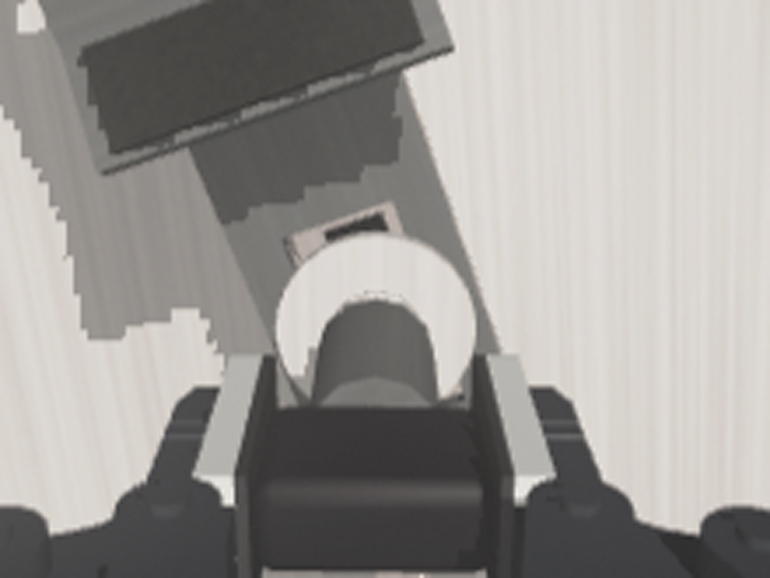

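{"name": "step_arm", "arguments": {"targets": [[[0,0,0,0.03,0],[0,0,0,0,0],[0.45,0,0,0,0],[0.6,0,0,0,0],[0.8,0,0,0,0],[1,0,0,0,0],[1,0,0,0,0],[1,0,0,0,0],[1,0,0,0,0]]]}}

```text
time: 24.93
eef_pos: [0.5401, 0.0389, 0.0196]
tcp_rot: [0.74, 0.673, -0.0, -0.0]
contact_force: [-0.4, -1.3, -0.4]
opening: 0.997
```

```bash
python3 - <<'E'
from h import *
go(.5434,.03785,.0218,84)
c=cam('wrist'); save(c,'w16.png',None,1.5); w=cloud(c)
m=(w[...,2]>.083)&(w[...,2]<.105)&(abs(w[...,0]-.544)<.025)&(abs(w[...,1]-.0376)<.025)
p=w[m]; print(m.sum(),np.median(p[:,2]),cv2.minAreaRect((p[:,:2]*1e3).astype(np.float32)))
E
```

```text
t 24.9333 pos [0.5401 0.0389 0.0196] psi 84.54 F [-0.4 -1.3 -0.4] Tq [ 0.01 -0.01  0.01] | shift [-0.017  0.084 -0.055] turn 0.11
2513 0.09275028694726901 ((544.2036743164062, 38.122371673583984), (14.942845344543457, 32.051002502441406), 84.51396179199219)
```

View pics/w16.png

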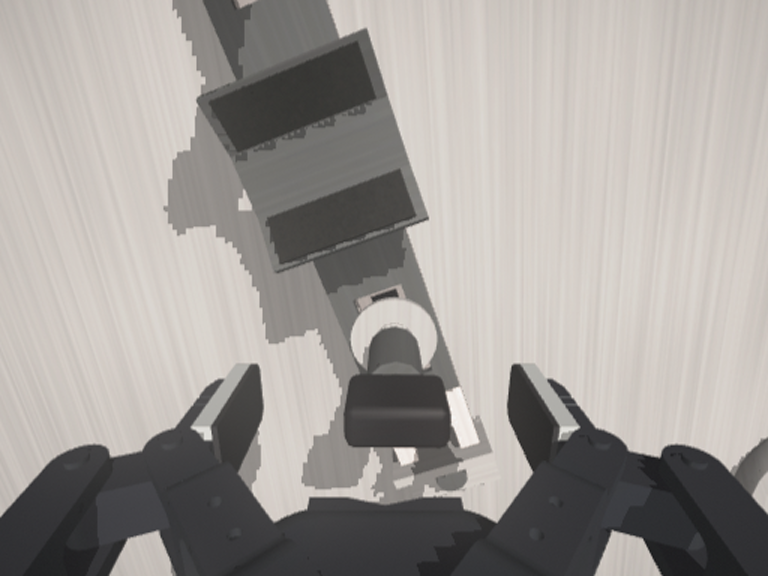

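{"name": "step_arm", "arguments": {"targets": [[[1,0,0,-0.3,0],[1,0,0,-0.6,0],[1,0,0,-0.8,0],[1,0,0,-0.8,0],[1,0,0,-0.8,0],[1,0,0,-0.6,0],[1,0,0,0,0],[1,0,0,0,0],[1,0,0,0,0]]]}}

```text
time: 25.73
eef_pos: [0.54, 0.0388, 0.1757]
tcp_rot: [0.74, 0.673, -0.0, -0.0]
contact_force: [-0.2, -0.1, -0.2]
opening: 0.999
```

```bash
python3 - <<'E'
from h import *
c=cam('wrist'); w=cloud(c)
go(.5434,.03785,.0218,84)
m=(w[...,2]>.083)&(w[...,2]<.105)&(abs(w[...,0]-.544)<.025)&(abs(w[...,1]-.0376)<.025)
p=w[m]; q=p[p[:,2]>.088]; co,*_=np.linalg.lstsq(np.c_[q[:,:2]-q[:,:2].mean(0),np.ones(len(q))],q[:,2],rcond=None)
print(m.sum(),np.median(p[:,2]),cv2.minAreaRect((p[:,:2]*1e3).astype(np.float32)),'top slope deg',np.degrees(co[:2]))
m=(w[...,2]>.083)&(abs(w[...,0]-.505)<.03)&(abs(w[...,1]-.193)<.03); print('other',m.sum(),np.median(w[m][:,2]) if m.sum() else 0)
for n in('scene','side'):
  c=cam(n); w=cloud(c); save(c,n+'f.png')
  for k,(x,y) in dict(stud=(.544,.038),other=(.505,.193)).items():
    m=(w[...,2]>.07)&(w[...,2]<.11)&(abs(w[...,0]-x)<.03)&(abs(w[...,1]-y)<.03); print(n,k,m.sum(),w[m].mean(0).round(4),np.percentile(w[m][:,2],95).round(4))
save(load('scene'),'sf.png',(235,130,435,290),4)
E
```

```text
t 25.7833 pos [0.5394 0.0389 0.1747] psi 84.54 F [-0.7  1.1 -0.5] Tq [-0.03 -0.04 -0.01] | shift [-0.016  0.11   3.823] turn 0.11
483 0.09293842299644878 ((544.68017578125, 38.22349548339844), (12.942705154418945, 30.680652618408203), 84.52007293701172) top slope deg [-0.73716186 -6.17826659]
other 772 0.09278135623721478
scene stud 187 [0.5473 0.0394 0.0849] 0.0922
scene other 180 [0.5091 0.1936 0.0862] 0.0917
side stud 109 [0.5416 0.0334 0.0848] 0.0922
side other 99 [0.5026 0.1882 0.0844] 0.0935
```

View pics/sf.png

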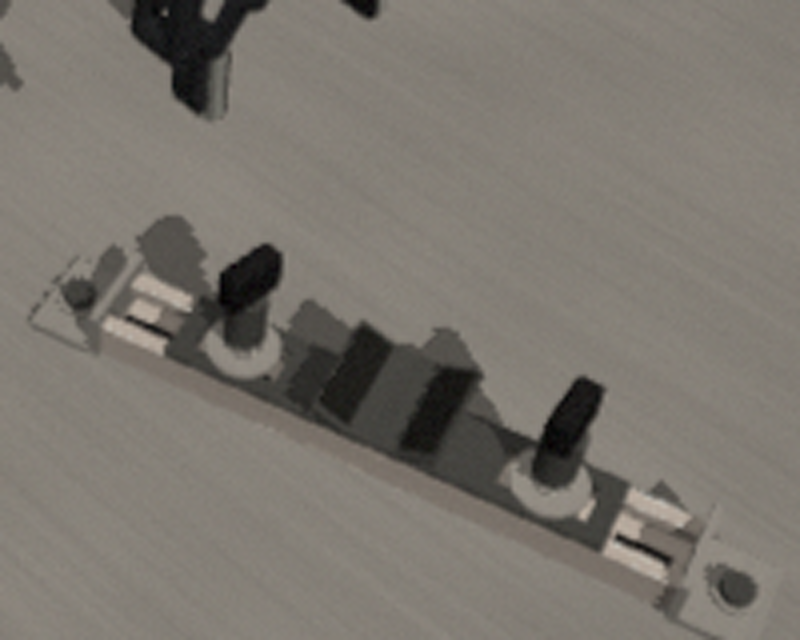

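View pics/sidef.png

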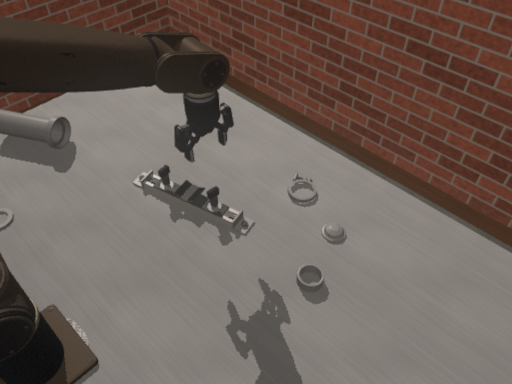

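```bash
python3 - <<'E'
from h import *
c=load('wrist'); w=cloud(c)
for x,y,a in((.5446,.0382,84.5),(.505,.193,None)):
  m=(w[...,2]>.085)&(abs(w[...,0]-x)<.03)&(abs(w[...,1]-y)<.03); p=w[m]
  r=cv2.minAreaRect((p[:,:2]*1e3).astype(np.float32)); print(r)
  ctr=np.array(r[0])/1e3; th=np.radians(r[2]); e=np.array([[np.cos(th),np.sin(th)],[-np.sin(th),np.cos(th)]]); l=(p[:,:2]-ctr)@e.T
  hw=np.array(r[1])/2e3-.0035; k=(abs(l)<hw).all(1); q=p[k]; d=q[:,:2]-ctr
  co,*_=np.linalg.lstsq(np.c_[d,np.ones(len(q))],q[:,2],rcond=None); print(k.sum(),'slope deg',np.degrees(co[:2]),'z',co[2],np.median(q[:,2]))
E
```

```text
((543.7990112304688, 45.763851165771484), (27.835506439208984, 60.59745407104492), 84.38890838623047)
9211 slope deg [ 16.51388241 428.05795753] z 0.2526691491725765 0.29731211654663814
((505.12847900390625, 192.446533203125), (32.016788482666016, 14.273418426513672), 6.983306884765625)
320 slope deg [-0.34780574  0.42464558] z 0.09328857151138902 0.09325258769297093
```

```bash
python3 - <<'E'
from h import *
c=load('wrist'); w=cloud(c)
for x,y in((.5446,.0382),(.505,.193)):
  m=(w[...,2]>.085)&(w[...,2]<.1)&(abs(w[...,0]-x)<.025)&(abs(w[...,1]-y)<.025); p=w[m]
  r=cv2.minAreaRect((p[:,:2]*1e3).astype(np.float32)); print(r)
  ctr=np.array(r[0])/1e3; th=np.radians(r[2]); e=np.array([[np.cos(th),np.sin(th)],[-np.sin(th),np.cos(th)]]); l=(p[:,:2]-ctr)@e.T
  hw=np.array(r[1])/2e3-.0035; k=(abs(l)<hw).all(1); q=p[k]; d=q[:,:2]-ctr
  co,*_=np.linalg.lstsq(np.c_[d,np.ones(len(q))],q[:,2],rcond=None); print(k.sum(),'slope deg',np.degrees(co[:2]),'z',co[2],np.median(q[:,2]))
E
```

```text
((544.5263061523438, 38.214393615722656), (12.895194053649902, 30.37594223022461), 84.52007293701172)
138 slope deg [ 0.19152611 -1.93151223] z 0.09345172691322685 0.09350065274334968
((505.12847900390625, 192.446533203125), (32.016788482666016, 14.273418426513672), 6.983306884765625)
320 slope deg [-0.34780574  0.42464558] z 0.09328857151138902 0.09325258769297093
```

```bash
python3 -c "
from plant import *
print(sign_off())"
```

```text
the job is handed in; nothing more can be done
None
```

The stud is in the empty slot, turned clockwise to its stop, sprung up and caught under the lips, and the job is handed in. It took about 26 s of the 72 s, and `sign_off()` gives no verdict.

**How it went**
- **Grasp:** the first two closes shut on nothing. The fingers really end about 42 mm short of the reported TCP, which disagrees with the manual. I corrected for that and gripped the stud across its 32 mm width.
- **Head angle:** held up to the scene camera, the head measured about 15° off the grip. The individual readings ranged from 13.5° to 20°, so I set it about 1° clockwise of that mean before going in.
- **Insertion:** the head went into the slot without touching. Pressing down gave about 11 N, which matches the spring.
- **Turn:** it turned freely until the stop was felt at about 95°. I backed off about 3°, let it up until the lips held it at 8 mm, and released it. The largest sideways force I read was about 6 N.

**Last checks**

| Check | Measured | Needed |
|---|---|---|
| Grip's horizontal distance from slot centre | about 1 mm | below 9 mm |
| Top of grip compared with the other stud | within 0.2 mm (93.4 and 93.3 mm) | same height |
| Grip centre above foot plate | about 55 mm | 53.8 to 56.6 mm |
| Tilt | about 2° | below 4.5° |

The tilt is near the depth camera's noise. A first tilt fit gave about 6°. It included the rounded edges of the grip, so I set it aside.

The gripper is open and clear above the stud. The ferrule, cap and clamp look unmoved in the side picture, but I did not measure them.

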